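Gauge the gap and bore of a split bar collar

ROBOT

A 6-joint arm with a two-finger parallel gripper is mounted at the origin on the work surface. World frame = base frame: x ahead of the robot, y to its left, z up, the work surface at z = 0. Lengths are in mm, angles in rad, forces in N, time in s.
With the tool pointing down it reaches from about 250 to 850 mm from the base axis. Payload 12.5 kg.
Tool frame: the origin (TCP) lies at the very end of the fingers, on their centre line; the grasp point (between the pads) lies 19 mm behind it; z points along the fingers, y is the direction in which the jaws open and shut (so a half turn about z gives the same grasp; the last joint's range is limited). The gripper opens to 93 mm and grips with 3 to 60 N. Pads are 15 mm wide; open, the fingers measure 128 mm over their backs; the gripper's body (75 mm by 188 mm) begins 65 mm behind the grasp point.
Start: joints at [1.184, 0.351, 1.652, -0, 1.139, -0.085], TCP at [163.45, 525.137, 218.633] pointing down, gripper open.
Joint ranges: [-2.75, 2.75], [-0.79, 2.1], [0.01, 2.65], [-1.57, 4.71], [0.07, 3.14], [-2.87, 2.87]. Speed limits (rad/s): [2.22, 2.22, 2.79, 3.14, 3.14, 3.14].

INTERFACE

Orientations are given as a 3x3 rotation matrix whose columns are the frame's x, y, z axes.
In Python, from station import get_obs, snapshot, close_job gives the robot as it stands.
- The arm moves only by the tool play_rows, never from a script. Its argument "moves" is a list of rows, each an object of numbers: "dx", "dy", "dz": the shift along the tool's x, y, z in units of 0.2 m (1.0 is 0.2 m); "wx", "wy", "wz": the turn, a rotation vector about the tool's x, y, z in units of pi/2 rad (1.0 is pi/2 rad); "jaw": the closure, from -1 (fully open) to 1 (shut). In form: [{"dx": .., "dy": .., "dz": .., "wx": .., "wy": .., "wz": .., "jaw": ..}, ...]. A call has exactly 8 rows; each row shifts and turns the pose as measured when the row begins, along the tool's axes as they then stand; what a row does not reach is not made up. A row lasts 1/10 s, in which the tool goes at most 50 mm and 8.59 degrees, less where a joint would pass 70% of its speed; a pose out of reach is approached as far as the arm can. A call with a number of a shift or a turn outside -1 to 1 is refused whole. A call with a gripper value outside its range is refused whole. The fingers move at their own pace and stop on an object; the grip force is fixed at half the most. Time passes only in rows, so rows that do not move let the fingers close, or fill a call up. It gives the time, the measured TCP pose, the force and the opening at its end, in the units of the state.
- get_obs(): the state, without advancing time (a new reading comes with each control period).
- snapshot(name): name is "scene" or "top" or "wrist"; returns a dict with "frame" (480x640x3 uint8, red, green, blue), "depth" (480x640 float32, mm along the optical axis (not along the pixel's ray), 0 where there is no reading), "fovy" (degrees; the focal length in pixels is half the picture's height over the tangent of half this angle, whatever the lens; pixels are square), "cx", "cy" (the principal point, pixels), "k1" (the pictures are not rectified: a ray, as slopes to the right and down, at radius r is drawn at 1 + k1 r^2 times it, then the intrinsics apply), "eye" and "rotation" of the camera in the world. Camera axes: x right, y up, looking along -z (the intrinsics and any distortion apply to the point x, -y, -z); pixel columns grow to the right and rows downward; lengths in mm; the calibration is good to about 2 mm. A picture is of the moment at which its call begins.
- close_job(): hands the job in, once; it reports no verdict.
The state is a dict: "t": time; "joint_positions": joint angles; "joint_vel": joint speeds; "effort": joint torques, N m; "tcp_pos": TCP position; "tcp_rot": TCP orientation; "force": force on the tool from outside, world axes, zero at the start; "torque": the same for the moment, N m; "finger_gap": opening from 0.0 (shut) to 1.0 (fully open).
Only numpy, scipy, OpenCV 4.12 (cv2) and the standard library are available. Lean on these libraries where they do the work, as an engineer would, in place of code of your own. Each camera call takes 0.05 s, during which the arm holds its last target. There are 200 camera calls.

TASK

Check the two-lug split clamp collar on its stand: first push the flat gauge blade down into the gap between the collar's two lugs, right home with its handle sitting flat on the lugs, and let go of it there. Then take the plug rod and lower it upright through the middle of the collar's bore, never letting it touch the collar or the stand, until its tip is about 2 cm below the collar, and finish still gripping it, still and centred in the bore and clear of the stand's foot. Leave the other things on the plinth where they are.

Things in the scene. Friction and masses are not known exactly. Their poses are not given: they have to be found in the camera images.
- stand: Fixed stand: steel foot plate 90 x 80 x 6 mm, two grey cheeks with 46 mm between them in y, and on them a steel split collar, 66 to 92 mm above the surface: bore 30 mm, outside 60 mm; two lugs 10 mm thick reach to x = 58 mm, same height, 8 mm gap between (y -4 to 4 mm), open at top, bottom and outer end. Origin on the surface under the bore; z up, x from bore to lugs.
- bore (a point): Centre of the mouth of the collar's bore (30 mm diameter, axis z), on the top face of the collar, 92 mm above the surface; the collar's underside is 26 mm below it, the stand's foot plate 86 mm below it.
- gap (a point): Middle of the gap between the two lugs, at the level of their top faces (92 mm above the surface), 43 mm from the bore's axis; x runs along the gap away from the bore, y across it (gap 8 mm wide).
- blade_grip (a point): Centre of the black block handle of the flat gauge blade: 24 (x) x 20 (y) x 46 mm (z) upright; its flat underside, 23 mm below, is the stop. The steel blade sticks out 20 mm beneath it, 20 mm wide (x), 4 mm thick (y). 70 g. It starts in a 24 x 8 mm slot of a fixed grey block, 70 x 70 x 30 mm, the handle resting on the block.
- blade_tip (a point): Middle of the lower edge of the gauge blade, 20 mm below the handle's underside; same axes as the handle (x along the blade's width, y across its thickness, z up).
- rod_grip (a point): Centre of the dark steel round handle of the plug rod: 22 mm diameter, 45 mm tall, at the rod's top, 162.5 mm above its tip. The steel shaft below is 14 mm in diameter, 140 mm long; z points from tip to handle. About 200 g. It starts upright, tip on the surface, in an 18 mm hole through a fixed grey block, 70 x 70 x 45 mm.
- rod_tip (a point): Centre of the lower end of the plug rod's shaft.
- bell_a: Bystander: chrome mini dumbbell, 140 mm long (y), heads 56 mm in diameter, lying on the surface; origin under its middle.
- bell_b: Bystander: a second chrome mini dumbbell, the same.
- bowl: Bystander: white ceramic bowl, 110 mm wide, 45 mm tall; origin at the centre of its underside. A blue ball, 50 mm in diameter, lies in it.
- ball_center (a point): Bystander: centre of the blue silicone ball in the bowl, 50 mm in diameter.
- spinlock: Bystander: red spinlock collar ring, 56 mm in diameter, 22 mm tall, flat on the surface; origin at the centre of its underside.
- disc: Bystander: small black weight disc, 70 mm in diameter, 18 mm thick, flat on the surface; origin at the centre of its underside.
- flask: Bystander: aluminium drinking flask, 66 mm in diameter, 190 mm tall, upright; origin at the centre of its underside.
Things that resemble listed ones, but are neither listed nor needed, are in the scene too. Leave any turquoise look-alike of the stand alone.

How it is judged (in metres and radians):
On the way, in this order (a step that is already met when the one before it is completed fails the run):
1. the gauge blade is home between the lugs and let go (z of blade_tip in the frame of gap below -0.0165 m and x of blade_tip in the frame of gap between -0.012 and 0.012 m and y of blade_tip in the frame of gap between -0.004 and 0.004 m and angle between blade_tip's own z axis and vertical below 0.15 rad and contact force between the fingers and blade below 0.1 N), for 0.3 s.
2. the gripped rod hangs centred through the bore with its tip below the collar (horizontal distance between rod_tip and bore below 0.004 m and horizontal distance between rod_grip and bore below 0.015 m and height (world z) of rod_tip between 0.012 and 0.06 m and angle between rod_tip's own z axis and vertical below 0.1 rad and contact force between the fingers and rod above 1 N and contact force between rod and stand below 0.2 N and linear speed of rod below 0.02 m/s), for 0.3 s.
At the end, for the whole second after the job is handed in: Fingers grip the rod, at rest, upright (0.1 rad), tip within 4 mm of the bore axis (handle 15 mm) and 6-54 mm below the collar, touching neither collar nor stand; the blade, let go, is in the gap to within 3.5 mm of its stop, 12 mm along and 4 mm across, upright (0.15 rad) (all of step 1 and all of step 2); the arm keeps its last pose, push and grip.
It fails at once if the rod touches the collar or its stand (over 0.2 N) (contact force between rod and stand above 0.2 N).
It fails at once if a bystander is moved more than 3 cm (the ball 5 cm) (distance of any of bell_a, bell_b, bowl, spinlock, disc, flask from where it was at the start of the episode above 0.03 m or distance of ball_center from where it was at the start of the episode above 0.05 m).
It also fails if it takes over 70 s, if anything falls off the work surface, if the arm or the gripper's body presses on something with over 40 N, if the wrist force passes 120 N, or if a joint passes its speed limit or range.

## Working session

There is one attempt and no reset: what is moved stays moved. The work goes in short steps, Python scripts to look and compute and a tool call to move; the robot and the scene stay as the last step left them, time stands still between calls to the robot, and variables do not carry over. Pictures are saved under pics/ and viewed, on a budget of 10 in all, crops included, one or two more only if the job needs it, and the job is handed in when it is done.

Besides the shell and the picture viewer there is one more tool, called by a JSON object that holds its "name" and its "arguments". play_rows: Moves the arm, as the interface text tells. Shifts and turns lie within -1 to 1; 1 stands for 0.2 m of shift or pi/2 rad of turn. Its arguments: {"type":"object","properties":{"moves":{"type":"array","items":{"type":"object","properties":{"dx":{"type":"number"},"dy":{"type":"number"},"dz":{"type":"number"},"wx":{"type":"number"},"wy":{"type":"number"},"wz":{"type":"number"},"jaw":{"type":"number"}}}}},"required":["moves"]}

```bash
mkdir -p pics
cat > h.py <<'E'
import numpy as np, cv2
from station import get_obs, snapshot, close_job
def load(n):
    s=snapshot(n); np.savez('last_%s.npz'%n,**{k:np.array(v) for k,v in s.items()}); return s
def last(n): return {k:v for k,v in np.load('last_%s.npz'%n).items()}
def intr(s):
    f=240/np.tan(np.radians(float(s['fovy']))/2)
    return f,float(s['cx']),float(s['cy']),float(s['k1'])
def slopes(s,uv):
    f,cx,cy,k=intr(s); uv=np.asarray(uv,float).reshape(-1,1,2)
    K=np.array([[f,0,cx],[0,f,cy],[0,0,1]])
    return cv2.undistortPoints(uv,K,np.array([k,0,0,0.])).reshape(-1,2)
def ray(s,uv):
    a=slopes(s,uv); d=np.c_[a[:,0],-a[:,1],-np.ones(len(a))]
    return d@np.array(s['rotation']).reshape(3,3).T
def on_z(s,uv,z):
    d=ray(s,uv); e=np.array(s['eye'],float); return e+d*((z-e[2])/d[:,2])[:,None]
def cloud(s):
    v,u=np.mgrid[0:480,0:640]; uv=np.c_[u.ravel(),v.ravel()]
    return (np.array(s['eye'],float)+ray(s,uv)*np.array(s['depth'],float).reshape(-1,1)).reshape(480,640,3)
def save(s,name,box=None,sc=1):
    im=np.array(s['frame'])[...,::-1]
    if box: im=im[box[1]:box[3],box[0]:box[2]]
    cv2.imwrite('pics/'+name,cv2.resize(im,None,fx=sc,fy=sc,interpolation=cv2.INTER_CUBIC))
def proj(s,P):
    R=np.array(s['rotation']).reshape(3,3); c=(np.asarray(P,float)-np.array(s['eye'],float))@R
    a=np.c_[c[:,0],-c[:,1]]/-c[:,2:3]; f,cx,cy,k=intr(s); r2=(a**2).sum(1,keepdims=True)
    return a*(1+k*r2)*f+[cx,cy]
E
python3 - <<'E'
from h import *
s=load('top');save(s,'top.png');print({k:s[k] for k in('fovy','cx','cy','k1','eye','rotation')})
s=load('scene');save(s,'scene.png')
print(get_obs())
E
```

```text
{'fovy': 54.73772627220592, 'cx': 317.0560745942901, 'cy': 240.71893556424678, 'k1': -0.01263586325785352, 'eye': array([ 357.56462017,   50.10382859, 1044.21020769]), 'rotation': array([[-0.00107491,  0.98397298, -0.17831441],
       [-0.99947723, -0.00681898, -0.03160344],
       [-0.03231286,  0.17818722,  0.98346591]])}
{'t': 0.1, 'joint_positions': array([ 1.18440481e+00,  3.51153018e-01,  1.65233228e+00,  3.41963533e-06,
        1.13910295e+00, -8.46210001e-02]), 'joint_vel': array([-9.17533155e-04, -1.47920908e-03, -2.16264792e-03,  7.98263982e-04,
       -7.51352337e-04, -3.53055386e-05]), 'effort': array([-3.32013406e-05, -4.98026061e+01, -2.85703629e+01,  6.99913781e-02,
        2.38716463e-02, -3.92314575e-05]), 'tcp_pos': array([163.33951564, 524.87458426, 218.18190559]), 'tcp_rot': array([[-9.54811326e-01,  2.97212362e-01, -3.78064869e-04],
       [ 2.97212589e-01,  9.54810886e-01, -9.21023083e-04],
       [ 8.72410075e-05, -9.91768910e-04, -9.99999504e-01]]), 'force': array([-0.23479727, -0.36964889,  0.04231981]), 'torque': array([ 0.03785112, -0.01467127, -0.00387777]), 'finger_gap': 0.9992432441068213}
```

View pics/top.png

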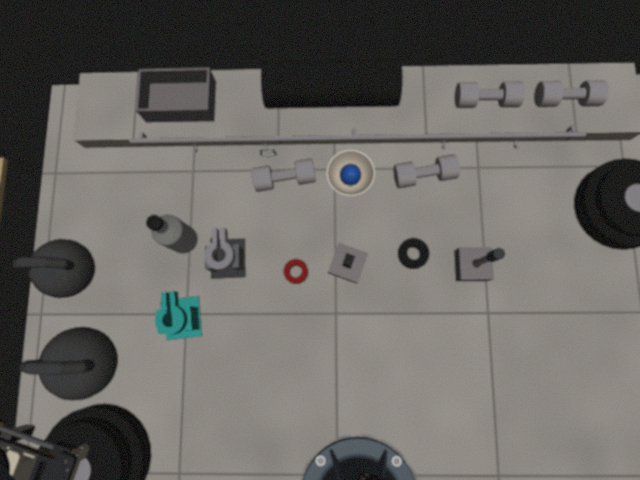

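View pics/scene.png

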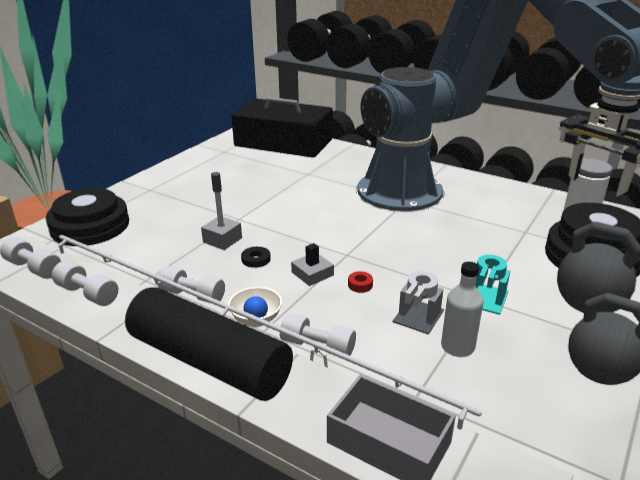

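The grey stand with its lugs is at top (220,250), and the turquoise look-alike is at (175,315). The blade is at (348,262), the rod handle at (490,256) and the flask at (170,230). I'll confirm with one enlarged crop.

Run:
```python
from h import *
s=last('top');im=s['frame'][...,::-1]
def c(x0,y0,w,h): return cv2.resize(im[y0:y0+h,x0:x0+w],(400,300),interpolation=cv2.INTER_CUBIC)
# stand 140..  ; each crop 80x60 =>x5
cv2.imwrite('pics/m.png',np.vstack([np.hstack([c(190,220,80,60),c(308,232,80,60)]),np.hstack([c(440,230,80,60),c(140,205,80,60)])]))
P=cloud(s)
for n,(x0,y0,x1,y1),lo,hi in [('collar',(195,222,255,285),84,100),('bladetop',(325,240,372,285),55,90),('bladeblk',(325,240,372,285),22,38),('rodtop',(470,235,515,270),170,200),('rodblk',(440,230,510,290),38,52),('flask',(140,205,205,260),150,200)]:
    q=P[y0:y1,x0:x1].reshape(-1,3);m=(q[:,2]>lo)&(q[:,2]<hi);q=q[m]
    r=cv2.minAreaRect(q[:,:2].astype(np.float32));print(n,len(q),np.round(q.mean(0),1),np.round(np.median(q[:,2]),1),np.round(r[0],1),np.round(r[1],1),round(r[2],1))
```

```text
collar 655 [512.2 286.6  91.9] 92.1 [517.3 287.2] [88.7 59.6] 3.9
bladetop 118 [492.4  14.8  75. ] 75.8 [493.3  14.5] [19.3 23.7] 71.0
bladeblk 890 [492.5  14.6  30.2] 30.2 [493.7  14.3] [69.9 70.3] 69.8
rodtop 139 [ 487.3 -257.5  182.9] 184.4 [ 487.5 -258.4] [20.2 22. ] 2.4
rodblk 964 [ 486.3 -255.5   45. ] 45.1 [ 488.3 -259. ] [71.6 70.2] 89.7
flask 293 [550.  387.6 183. ] 189.3 [552.  390.6] [29.5 29.2] 46.4
```

View pics/m.png

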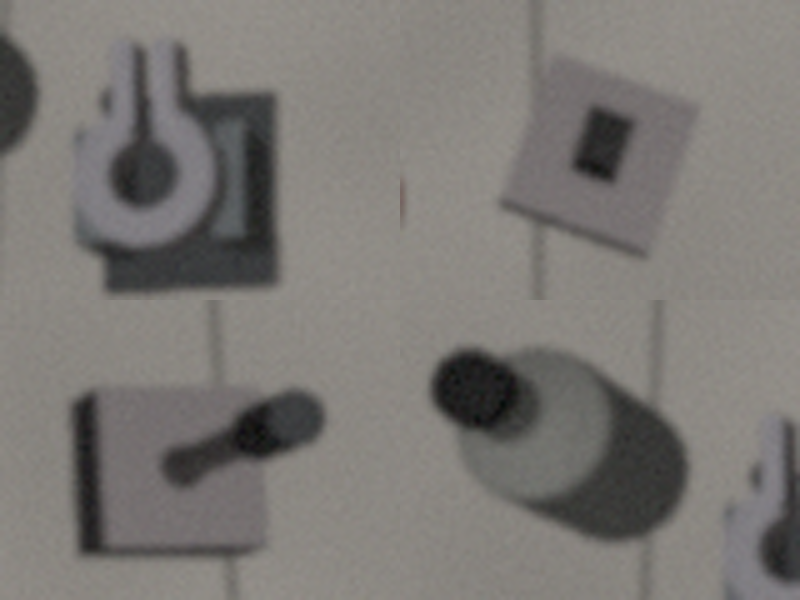

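```bash
cat >> h.py <<'E'
def plan(target,yaw_deg,n=8,quiet=False):
    """rows to bring the TCP to target with tool y along yaw_deg (tool down)"""
    from scipy.spatial.transform import Rotation as R
    o=get_obs();p=np.array(o['tcp_pos']);M=np.array(o['tcp_rot']).reshape(3,3)
    a=np.radians(yaw_deg);y=np.array([np.cos(a),np.sin(a),0]);z=np.array([0,0,-1.]);T=np.c_[np.cross(y,z),y,z]
    rv=R.from_matrix(M.T@T).as_rotvec()
    D=(np.array(target)-p)
    for i in range(n):
        Mi=M@R.from_rotvec(rv*i/n).as_matrix()
        print(np.round(np.r_[Mi.T@D/n/200,rv/n/(np.pi/2)],4).tolist())
    print('delta',np.round(D,1),'rot',np.round(np.degrees(rv),2),'yaw',np.round(np.degrees(np.arctan2(M[1,1],M[0,1])),2),'F',np.round(o['force'],1),'gap',round(o['finger_gap'],3),'t',o['t'])
def fitstand(s,x0):
    from scipy.optimize import minimize
    P=cloud(s);g=np.array(np.meshgrid(np.arange(-70,90,1.),np.arange(-60,60,1.))).reshape(2,-1).T
    w=g+np.array(x0[:2]); uv=proj(s,np.c_[w,np.full(len(w),92.)]).astype(np.float32)
    z=cv2.remap(P[...,2].astype(np.float32),uv[:,0].reshape(1,-1),uv[:,1].reshape(1,-1),cv2.INTER_LINEAR)[0]
    occ=np.clip((z-60)/30,0,1)
    def c(p):
        a=np.radians(p[2]);d=w-p[:2];x=d@[np.cos(a),np.sin(a)];y=d@[-np.sin(a),np.cos(a)];r=np.hypot(x,y)
        S=lambda t:1/(1+np.exp(-t/0.6))
        ring=S(30-r); lug=S(14-abs(y))*S(58-x)*S(x)
        t=np.maximum(ring,lug)*S(r-15)*(1-S(4-abs(y))*S(x))
        return ((t-occ)**2).sum()
    b=min((minimize(c,[x0[0],x0[1],a],method='Nelder-Mead',options=dict(initial_simplex=[[x0[0],x0[1],a],[x0[0]+4,x0[1],a],[x0[0],x0[1]+4,a],[x0[0],x0[1],a+4]])) for a in (x0[2]-5,x0[2],x0[2]+5)),key=lambda r:r.fun)
    return b.x,b.fun
E
python3 - <<'E'
from h import *
print(fitstand(last('top'),[503,287,0]))
plan([493.3,14.5,120],-19.4,16)
E
```

```text
(array([501.94231678, 285.3409957 ,   2.58067692]), np.float64(461.8150514242295))
[-0.1459, -0.1216, 0.0308, -0.0, 0.0, 0.064]
[-0.1573, -0.1064, 0.0308, -0.0, 0.0, 0.064]
[-0.1672, -0.09, 0.0308, -0.0, 0.0, 0.064]
[-0.1754, -0.0728, 0.0308, -0.0, 0.0, 0.064]
[-0.1818, -0.0549, 0.0307, -0.0, 0.0, 0.064]
[-0.1864, -0.0364, 0.0307, -0.0, 0.0, 0.064]
[-0.1891, -0.0175, 0.0307, -0.0, 0.0, 0.064]
[-0.1899, 0.0016, 0.0307, -0.0, 0.0, 0.064]
[-0.1888, 0.0206, 0.0307, -0.0, 0.0, 0.064]
[-0.1858, 0.0395, 0.0307, -0.0, 0.0, 0.064]
[-0.1809, 0.0579, 0.0307, -0.0, 0.0, 0.064]
[-0.1742, 0.0757, 0.0307, -0.0, 0.0, 0.064]
[-0.1657, 0.0928, 0.0307, -0.0, 0.0, 0.064]
[-0.1555, 0.109, 0.0307, -0.0, 0.0, 0.064]
[-0.1438, 0.124, 0.0307, -0.0, 0.0, 0.064]
[-0.1307, 0.1378, 0.0307, -0.0, 0.0, 0.064]
delta [ 330.  -510.4  -98.2] rot [-5.000e-02  4.000e-02  9.211e+01] yaw 72.71 F [-0.2 -0.4  0. ] gap 0.999 t 0.1
```

{"name": "play_rows", "arguments": {"moves": [{"dx": -0.146,"dy": -0.122,"dz": 0.02,"wz": 0.064,"jaw": -1},{"dx": -0.157,"dy": -0.106,"dz": 0.02,"wz": 0.064,"jaw": -1},{"dx": -0.167,"dy": -0.09,"dz": 0.02,"wz": 0.064,"jaw": -1},{"dx": -0.175,"dy": -0.073,"dz": 0.02,"wz": 0.064,"jaw": -1},{"dx": -0.182,"dy": -0.055,"dz": 0.02,"wz": 0.064,"jaw": -1},{"dx": -0.186,"dy": -0.036,"dz": 0.02,"wz": 0.064,"jaw": -1},{"dx": -0.189,"dy": -0.018,"dz": 0.02,"wz": 0.064,"jaw": -1},{"dx": -0.19,"dy": 0.002,"dz": 0.02,"wz": 0.064,"jaw": -1}]}}

```text
invalid input at $.moves[0]: expected keys dx, dy, dz, wx, wy, wz, jaw
```

Run:
```python
from h import *
plan([493.3,14.5,120],-19.4,8)
```

```text
[-0.2917, -0.2432, 0.0616, -0.0001, 0.0001, 0.1279]
[-0.3344, -0.1801, 0.0615, -0.0001, 0.0001, 0.1279]
[-0.3636, -0.1097, 0.0615, -0.0001, 0.0001, 0.1279]
[-0.3782, -0.035, 0.0614, -0.0001, 0.0001, 0.1279]
[-0.3776, 0.0412, 0.0614, -0.0001, 0.0001, 0.1279]
[-0.3618, 0.1158, 0.0614, -0.0001, 0.0001, 0.1279]
[-0.3314, 0.1856, 0.0614, -0.0001, 0.0001, 0.1279]
[-0.2877, 0.248, 0.0614, -0.0001, 0.0001, 0.1279]
delta [ 330.  -510.4  -98.2] rot [-5.000e-02  4.000e-02  9.211e+01] yaw 72.71 F [-0.2 -0.4  0. ] gap 0.999 t 0.1
```

All keys are required in every row.

{"name": "play_rows", "arguments": {"moves": [{"dx": -0.146,"dy": -0.122,"dz": 0.02,"wx": 0,"wy": 0,"wz": 0.064,"jaw": -1},{"dx": -0.157,"dy": -0.106,"dz": 0.02,"wx": 0,"wy": 0,"wz": 0.064,"jaw": -1},{"dx": -0.167,"dy": -0.09,"dz": 0.02,"wx": 0,"wy": 0,"wz": 0.064,"jaw": -1},{"dx": -0.175,"dy": -0.073,"dz": 0.02,"wx": 0,"wy": 0,"wz": 0.064,"jaw": -1},{"dx": -0.182,"dy": -0.055,"dz": 0.02,"wx": 0,"wy": 0,"wz": 0.064,"jaw": -1},{"dx": -0.186,"dy": -0.036,"dz": 0.02,"wx": 0,"wy": 0,"wz": 0.064,"jaw": -1},{"dx": -0.189,"dy": -0.018,"dz": 0.02,"wx": 0,"wy": 0,"wz": 0.064,"jaw": -1},{"dx": -0.19,"dy": 0.002,"dz": 0.02,"wx": 0,"wy": 0,"wz": 0.064,"jaw": -1}]}}

```text
t: 0.9
tcp_pos: [327.8, 260.9, 183.6]
tcp_rot: [[-0.427, 0.904, -0.002], [0.904, 0.427, -0.002], [-0.001, -0.002, -1.0]]
force: [0.7, 0.7, 0.5]
finger_gap: 1.004
```

Run:
```python
from h import *
plan([493.3,14.5,120],-19.4,8)
```

```text
[-0.1834, 0.0278, 0.0399, -0.0001, 0.0001, 0.0621]
[-0.1798, 0.0455, 0.0398, -0.0001, 0.0001, 0.0621]
[-0.1745, 0.0628, 0.0398, -0.0001, 0.0001, 0.0621]
[-0.1676, 0.0795, 0.0398, -0.0001, 0.0001, 0.0621]
[-0.1591, 0.0954, 0.0398, -0.0001, 0.0001, 0.0621]
[-0.149, 0.1104, 0.0398, -0.0001, 0.0001, 0.0621]
[-0.1376, 0.1244, 0.0398, -0.0001, 0.0001, 0.0621]
[-0.1248, 0.1372, 0.0398, -0.0001, 0.0001, 0.0621]
delta [ 165.5 -246.4  -63.6] rot [-0.1   0.1  44.68] yaw 25.28 F [0.7 0.7 0.5] gap 1.004 t 0.9
```

{"name": "play_rows", "arguments": {"moves": [{"dx": -0.183,"dy": 0.028,"dz": 0.04,"wx": 0,"wy": 0,"wz": 0.062,"jaw": -1},{"dx": -0.18,"dy": 0.045,"dz": 0.04,"wx": 0,"wy": 0,"wz": 0.062,"jaw": -1},{"dx": -0.174,"dy": 0.063,"dz": 0.04,"wx": 0,"wy": 0,"wz": 0.062,"jaw": -1},{"dx": -0.168,"dy": 0.08,"dz": 0.04,"wx": 0,"wy": 0,"wz": 0.062,"jaw": -1},{"dx": -0.159,"dy": 0.095,"dz": 0.04,"wx": 0,"wy": 0,"wz": 0.062,"jaw": -1},{"dx": -0.149,"dy": 0.11,"dz": 0.04,"wx": 0,"wy": 0,"wz": 0.062,"jaw": -1},{"dx": -0.138,"dy": 0.124,"dz": 0.04,"wx": 0,"wy": 0,"wz": 0.062,"jaw": -1},{"dx": -0.125,"dy": 0.137,"dz": 0.04,"wx": 0,"wy": 0,"wz": 0.062,"jaw": -1}]}}

```text
t: 1.7
tcp_pos: [493.8, 0.0, 117.1]
tcp_rot: [[0.364, 0.932, -0.002], [0.932, -0.364, -0.001], [-0.002, -0.001, -1.0]]
force: [-0.3, -0.5, -0.1]
finger_gap: 1.001
```

Run:
```python
from h import *
plan([493.3,14.5,120],-19.4,1)
s=load('wrist');save(s,'w1.png')
P=cloud(s)
q=P.reshape(-1,3);q0=q[(abs(q[:,0]-493)<25)&(abs(q[:,1]-14)<25)]
for lo,hi in((65,88),):
    k=q0[(q0[:,2]>lo)&(q0[:,2]<hi)]
    if len(k): r=cv2.minAreaRect(k[:,:2].astype(np.float32));print(len(k),np.median(k[:,2]),r)
k=q[(abs(q[:,0]-493)<60)&(abs(q[:,1]-14)<60)&(q[:,2]>24)&(q[:,2]<36)]
print(len(k),cv2.minAreaRect(k[:,:2].astype(np.float32)) if len(k) else '')
```

```text
[0.0665, -0.0288, -0.0144, -0.0007, 0.001, -0.0213]
delta [-0.5 14.5  2.9] rot [-0.07  0.09 -1.92] yaw -21.32 F [-0.3 -0.5 -0.1] gap 1.001 t 1.7
1540 76.19978200844731 ((492.98980712890625, 15.84274673461914), (20.778730392456055, 24.044424057006836), 70.08903503417969)
7973 ((492.95770263671875, 15.70987319946289), (70.68605041503906, 70.23171997070312), 69.65707397460938)
```

View pics/w1.png

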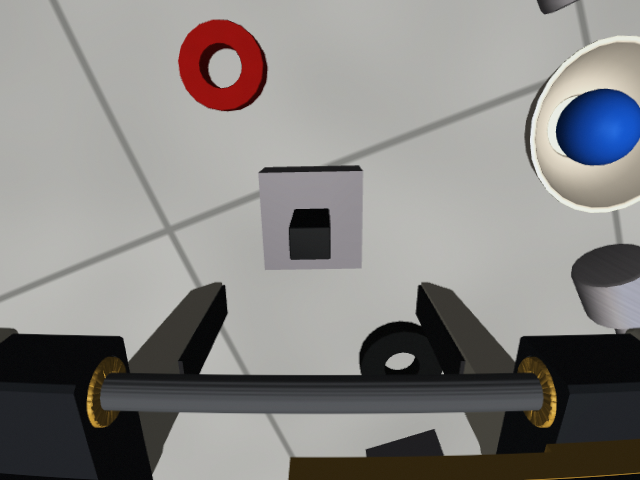

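Wrist picture: the blade handle is at (310,235) on its grey block, with the fingers open on either side. It agrees with the top camera to about 1.3 mm. Aligning now.

{"name": "play_rows", "arguments": {"moves": [{"dx": 0.0705,"dy": -0.0305,"dz": 0,"wx": 0,"wy": 0,"wz": -0.013,"jaw": -1},{"dx": 0,"dy": 0,"dz": 0,"wx": 0,"wy": 0,"wz": 0,"jaw": -1},{"dx": 0,"dy": 0,"dz": 0.1,"wx": 0,"wy": 0,"wz": 0,"jaw": -1},{"dx": 0,"dy": 0,"dz": 0.1,"wx": 0,"wy": 0,"wz": 0,"jaw": -1},{"dx": 0,"dy": 0,"dz": 0.1,"wx": 0,"wy": 0,"wz": 0,"jaw": -1},{"dx": 0,"dy": 0,"dz": 0.05,"wx": 0,"wy": 0,"wz": 0,"jaw": -1},{"dx": 0,"dy": 0,"dz": 0,"wx": 0,"wy": 0,"wz": 0,"jaw": -1},{"dx": 0,"dy": 0,"dz": 0,"wx": 0,"wy": 0,"wz": 0,"jaw": -1}]}}

```text
t: 2.55
tcp_pos: [494.6, 15.5, 44.9]
tcp_rot: [[0.344, 0.939, -0.001], [0.939, -0.344, -0.002], [-0.002, 0.0, -1.0]]
force: [1.1, 0.2, -0.4]
finger_gap: 1.001
```

Run:
```python
from h import *
plan([493.1,15.2,38],-20,1)
```

```text
[-0.0041, -0.0066, 0.0346, 0.0001, 0.0013, -0.0016]
delta [-1.5 -0.3 -6.9] rot [ 0.01  0.12 -0.15] yaw -20.15 F [ 1.1  0.2 -0.4] gap 1.001 t 2.55
```

{"name": "play_rows", "arguments": {"moves": [{"dx": -0.004,"dy": -0.0065,"dz": 0.034,"wx": 0,"wy": 0.001,"wz": -0.0015,"jaw": -1},{"dx": 0,"dy": 0,"dz": 0,"wx": 0,"wy": 0,"wz": 0,"jaw": 1},{"dx": 0,"dy": 0,"dz": 0,"wx": 0,"wy": 0,"wz": 0,"jaw": 1},{"dx": 0,"dy": 0,"dz": 0,"wx": 0,"wy": 0,"wz": 0,"jaw": 1},{"dx": 0,"dy": 0,"dz": 0,"wx": 0,"wy": 0,"wz": 0,"jaw": 1},{"dx": 0,"dy": 0,"dz": 0,"wx": 0,"wy": 0,"wz": 0,"jaw": 1},{"dx": 0,"dy": 0,"dz": 0,"wx": 0,"wy": 0,"wz": 0,"jaw": 1},{"dx": 0,"dy": 0,"dz": 0,"wx": 0,"wy": 0,"wz": 0,"jaw": 1}]}}

```text
t: 3.35
tcp_pos: [494.4, 15.3, 40.2]
tcp_rot: [[0.342, 0.94, 0.004], [0.94, -0.342, -0.001], [0.001, 0.004, -1.0]]
force: [0.1, 0.4, 0.7]
finger_gap: 0.451
```

{"name": "play_rows", "arguments": {"moves": [{"dx": 0,"dy": 0,"dz": 0,"wx": 0,"wy": 0,"wz": 0,"jaw": 1},{"dx": 0,"dy": 0,"dz": 0,"wx": 0,"wy": 0,"wz": 0,"jaw": 1},{"dx": 0,"dy": 0,"dz": -0.05,"wx": 0,"wy": 0,"wz": 0,"jaw": 1},{"dx": 0,"dy": 0,"dz": -0.1,"wx": 0,"wy": 0,"wz": 0,"jaw": 1},{"dx": 0,"dy": 0,"dz": -0.15,"wx": 0,"wy": 0,"wz": 0,"jaw": 1},{"dx": 0,"dy": 0,"dz": -0.2,"wx": 0,"wy": 0,"wz": 0,"jaw": 1},{"dx": 0,"dy": 0,"dz": -0.1,"wx": 0,"wy": 0,"wz": 0,"jaw": 1},{"dx": 0,"dy": 0,"dz": 0,"wx": 0,"wy": 0,"wz": 0,"jaw": 1}]}}

```text
t: 4.15
tcp_pos: [493.0, 15.4, 166.8]
tcp_rot: [[0.342, 0.94, 0.002], [0.94, -0.342, -0.001], [0.0, 0.002, -1.0]]
force: [-0.2, -0.4, -0.1]
finger_gap: 0.254
```

Run:
```python
from h import *
print(get_obs()['tcp_pos'])
plan([544.9,287.3,190],2.6,12)
```

```text
[493.04044128  15.40558906 166.76264687]
[0.1139, -0.0184, -0.0097, 0.0001, 0.0, -0.0209]
[0.1144, -0.0146, -0.0097, 0.0001, 0.0, -0.0209]
[0.1148, -0.0109, -0.0097, 0.0001, 0.0, -0.0209]
[0.1151, -0.0071, -0.0097, 0.0001, 0.0, -0.0209]
[0.1153, -0.0033, -0.0097, 0.0001, 0.0, -0.0209]
[0.1153, 0.0005, -0.0097, 0.0001, 0.0, -0.0209]
[0.1153, 0.0043, -0.0097, 0.0001, 0.0, -0.0209]
[0.1151, 0.008, -0.0097, 0.0001, 0.0, -0.0209]
[0.1147, 0.0118, -0.0097, 0.0001, 0.0, -0.0209]
[0.1143, 0.0156, -0.0097, 0.0001, 0.0, -0.0209]
[0.1137, 0.0193, -0.0097, 0.0001, 0.0, -0.0209]
[0.113, 0.023, -0.0097, 0.0001, 0.0, -0.0209]
delta [ 51.9 271.9  23.2] rot [ 1.400e-01  1.000e-02 -2.257e+01] yaw -19.97 F [-0.2 -0.4 -0.1] gap 0.254 t 4.15
```

{"name": "play_rows", "arguments": {"moves": [{"dx": 0.126,"dy": -0.018,"dz": -0.02,"wx": 0,"wy": 0,"wz": -0.03,"jaw": 1},{"dx": 0.126,"dy": -0.013,"dz": -0.02,"wx": 0,"wy": 0,"wz": -0.03,"jaw": 1},{"dx": 0.126,"dy": -0.008,"dz": -0.015,"wx": 0,"wy": 0,"wz": -0.03,"jaw": 1},{"dx": 0.126,"dy": -0.003,"dz": -0.015,"wx": 0,"wy": 0,"wz": -0.03,"jaw": 1},{"dx": 0.126,"dy": 0.013,"dz": -0.015,"wx": 0,"wy": 0,"wz": -0.03,"jaw": 1},{"dx": 0.126,"dy": 0.018,"dz": -0.015,"wx": 0,"wy": 0,"wz": -0.03,"jaw": 1},{"dx": 0.126,"dy": 0.023,"dz": -0.015,"wx": 0,"wy": 0,"wz": -0.03,"jaw": 1},{"dx": 0.126,"dy": 0.028,"dz": -0.015,"wx": 0,"wy": 0,"wz": -0.03,"jaw": 1}]}}

```text
t: 4.95
tcp_pos: [534.8, 218.5, 186.4]
tcp_rot: [[-0.038, 0.999, -0.006], [0.999, 0.038, -0.003], [-0.003, -0.006, -1.0]]
force: [-0.5, -0.3, -1.6]
finger_gap: 0.256
```

{"name": "play_rows", "arguments": {"moves": [{"dx": 0,"dy": 0,"dz": 0,"wx": 0,"wy": 0,"wz": 0,"jaw": 1},{"dx": 0,"dy": 0,"dz": 0,"wx": 0,"wy": 0,"wz": 0,"jaw": 1},{"dx": 0,"dy": 0,"dz": 0,"wx": 0,"wy": 0,"wz": 0,"jaw": 1},{"dx": 0,"dy": 0,"dz": 0,"wx": 0,"wy": 0,"wz": 0,"jaw": 1},{"dx": 0,"dy": 0,"dz": 0,"wx": 0,"wy": 0,"wz": 0,"jaw": 1},{"dx": 0,"dy": 0,"dz": 0,"wx": 0,"wy": 0,"wz": 0,"jaw": 1},{"dx": 0,"dy": 0,"dz": 0,"wx": 0,"wy": 0,"wz": 0,"jaw": 1},{"dx": 0,"dy": 0,"dz": 0,"wx": 0,"wy": 0,"wz": 0,"jaw": 1}]}}

```text
t: 5.75
tcp_pos: [533.4, 217.2, 182.9]
tcp_rot: [[-0.037, 0.999, -0.01], [0.999, 0.037, -0.004], [-0.004, -0.011, -1.0]]
force: [-0.2, -0.3, -2.0]
finger_gap: 0.255
```

Run:
```python
from h import *
s=load('wrist');save(s,'w2.png')
P=cloud(s);print(fitstand(s,[502,285.5,2.5]))
o=get_obs();p=np.array(o['tcp_pos']);M=np.array(o['tcp_rot']);print(p)
q=((P.reshape(-1,3)-p)@M).reshape(480,640,3)
m=(abs(q[...,0])<20)&(abs(q[...,1])<13)&(q[...,2]>-60)&(q[...,2]<60);k=q[m]
print(len(k),k.min(0),k.max(0),np.histogram(k[:,2],12))
for i in range(3): print(np.round(np.percentile(k[:,i],[2,10,50,90,98]),1))
plan([544.9,287.3,190],2.6,1)
```

```text
(array([502.68503312, 288.53170654,   2.61171652]), np.float64(272.44937237325644))
[533.41983131 217.23056185 182.92223553]
5696 [ -9.77819546 -12.99926043 -59.99157759] [11.19984255 12.9976736  30.07904201] (array([ 198,  196,  179, 2982,  521,  463,  396,  354,  307,   64,    0,
         36]), array([-5.99915776e+01, -5.24856926e+01, -4.49798077e+01, -3.74739227e+01,
       -2.99680377e+01, -2.24621528e+01, -1.49562678e+01, -7.45038282e+00,
        5.55021422e-02,  7.56138711e+00,  1.50672721e+01,  2.25731570e+01,
        3.00790420e+01]))
[-8.2 -4.8  7.6 10.3 10.6]
[-12.5 -10.9  -0.1  10.9  12.4]
[-55.9 -37.5 -35.   -3.6   7.3]
[0.3478, 0.0699, -0.0376, -0.0068, 0.0026, -0.0053]
delta [11.5 70.1  7.1] rot [-0.61  0.23 -0.48] yaw 2.12 F [ 1.2  0.4 -0.6] gap 0.257 t 5.8
```

View pics/w2.png

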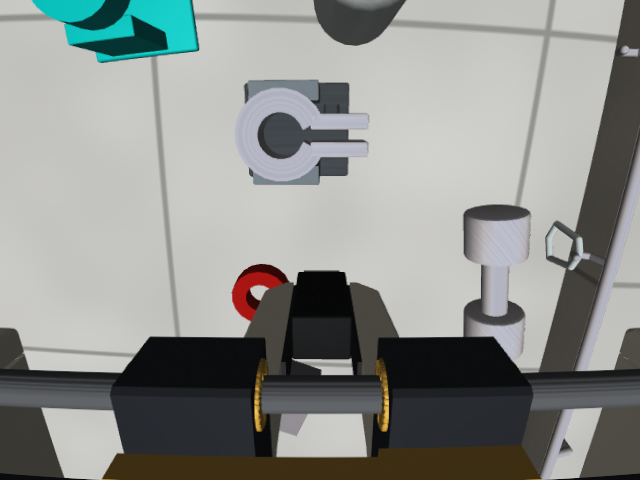

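Wrist picture: the blade is in the jaws with its handle at (320,320), and the grey collar is at (280,133) with its gap opening right at about (365,135). The handle top sits 35 mm above the TCP, so it hasn't slipped. The idle rows drift slightly, so I'll correct for that as I go.

{"name": "play_rows", "arguments": {"moves": [{"dx": 0.09,"dy": 0.019,"dz": 0,"wx": -0.007,"wy": 0.0025,"wz": -0.005,"jaw": 1},{"dx": 0.09,"dy": 0.019,"dz": 0,"wx": 0,"wy": 0,"wz": 0,"jaw": 1},{"dx": 0.09,"dy": 0.018,"dz": 0.04,"wx": 0,"wy": 0,"wz": 0,"jaw": 1},{"dx": 0.085,"dy": 0.018,"dz": 0.05,"wx": 0,"wy": 0,"wz": 0,"jaw": 1},{"dx": 0,"dy": 0,"dz": 0.05,"wx": 0,"wy": 0,"wz": 0,"jaw": 1},{"dx": 0,"dy": 0,"dz": 0.05,"wx": 0,"wy": 0,"wz": 0,"jaw": 1},{"dx": 0,"dy": 0,"dz": 0,"wx": 0,"wy": 0,"wz": 0,"jaw": 1},{"dx": 0,"dy": 0,"dz": 0,"wx": 0,"wy": 0,"wz": 0,"jaw": 1}]}}

```text
t: 6.6
tcp_pos: [545.3, 296.9, 140.6]
tcp_rot: [[-0.047, 0.999, 0.0], [0.999, 0.047, -0.0], [-0.0, 0.0, -1.0]]
force: [0.5, -0.1, -1.2]
finger_gap: 0.255
```

```bash
cat >> h.py <<'E'
def hand(P):
    o=get_obs();p=np.array(o['tcp_pos']);M=np.array(o['tcp_rot'])
    return ((P.reshape(-1,3)-p)@M).reshape(480,640,3),p,M
E
python3 - <<'E'
from h import *
plan([545.5,289,135],2.6,1)
s=load('scene');P=cloud(s)
uv=proj(s,[[560,289,105]])[0].astype(int);print(uv)
b=(uv[0]-50,uv[1]-45,uv[0]+50,uv[1]+30);save(s,'s2.png',b,8);print(b)
s=load('wrist');save(s,'w3.png');P=cloud(s);print(fitstand(s,[502,286.5,2.5]))
q,p,M=hand(P);m=(abs(q[...,1])<11)&(q[...,2]>-34)&(q[...,2]<-2)&(abs(q[...,0])<20);k=q[m];print(p,len(k),np.round(np.percentile(k[:,0],[5,25,50,75,95]),1))
E
```

```text
[-0.0395, -0.0008, 0.0278, 0.0001, 0.0001, 0.0013]
delta [ 0.2 -7.9 -5.6] rot [0.01 0.01 0.12] yaw 2.72 F [ 0.5 -0.1 -1.2] gap 0.255 t 6.6
[411 287]
(np.int64(361), np.int64(242), np.int64(461), np.int64(317))
(array([503.14807126, 289.11624206,   3.21823477]), np.float64(5788.845100680065))
[545.44044993 296.84054241 140.97331213] 1765 [ 9.6  9.9 10.1 10.3 10.6]
```

View pics/s2.png

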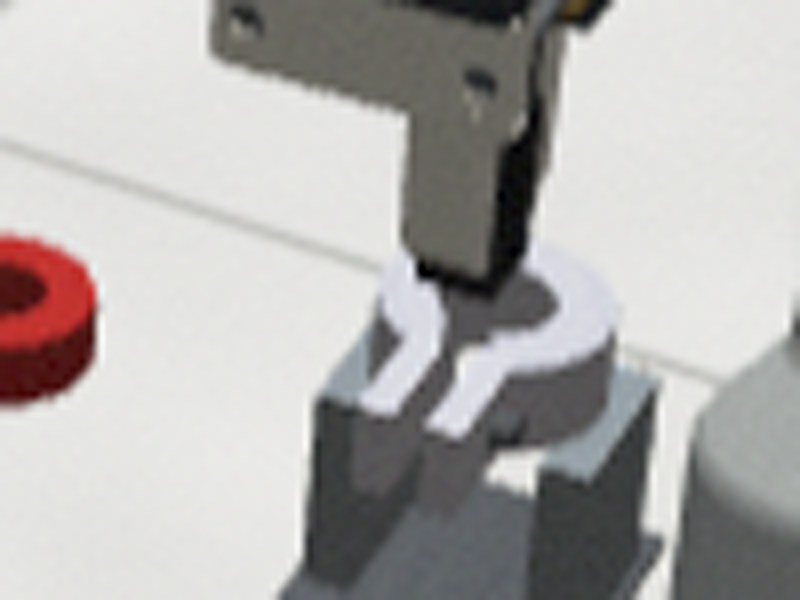

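View pics/w3.png

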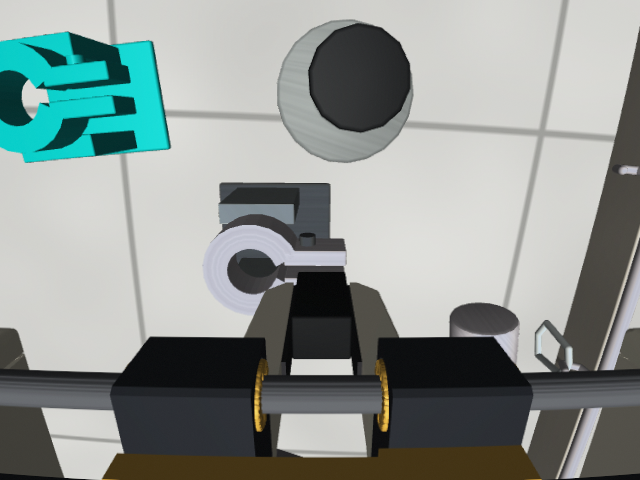

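Scene crop: the finger is at (455,200), just behind the gap at (430,400). In the wrist view the far lug is at (320,257). The top and wrist cameras disagree by about 3 mm in y. I'll compare the finger with the lugs in the scene camera's depth to settle it.

Run:
```python
from h import *
s=last('scene');P=cloud(s);q,p,M=hand(P)
pc=lambda a:np.round(np.percentile(a,[1,5,25,50,75,95,99]),1)
m=(q[...,1]>15)&(q[...,1]<45)&(abs(q[...,0])<15)&(q[...,2]>-25)&(q[...,2]<-2);k=q[m]
print('finger',len(k),'x',pc(k[:,0]),'y',pc(k[:,1]),'z',pc(k[:,2]))
fr=k[k[:,1]>np.percentile(k[:,1],60)-0.5] 
print('front face',pc(fr[:,0]),pc(fr[:,1]))
for nm in('scene','top','wrist'):
    P=cloud(last(nm));m=(P[...,2]>87)&(P[...,2]<96)&(P[...,0]>538)&(P[...,0]<565)&(abs(P[...,1]-288)<25);k=P[m]
    yy=k[:,1]-np.tan(np.radians(2.6))*(k[:,0]-545)
    print(nm,len(k),pc(k[:,0]),pc(k[:,2]),'ctr',round((yy.min()+yy.max())/2,1),np.histogram(yy,bins=np.arange(268,312,2)))
```

```text
finger 92 x [-10.2  -8.8  -4.2   1.3   7.    8.3   9.8] y [15.3 17.4 24.1 26.1 27.9 29.6 30.4] z [-24.4 -24.  -20.7 -15.8 -10.3  -5.2  -3.1]
front face [-9.9 -8.8 -6.6 -1.7  3.4  6.9  7.9] [26.1 26.2 26.6 27.9 28.6 30.2 30.6]
scene 103 [538.5 539.7 546.1 552.9 558.7 561.4 563.2] [87.3 88.  89.8 91.3 92.4 94.1 95.1] ctr 289.4 (array([ 0,  0,  0,  3,  6, 12,  6, 11,  9,  2,  0,  0,  4, 10,  7, 10, 10,
       12,  1,  0,  0]), array([268, 270, 272, 274, 276, 278, 280, 282, 284, 286, 288, 290, 292,
       294, 296, 298, 300, 302, 304, 306, 308, 310]))
top 114 [539.  539.6 544.1 550.1 555.1 559.5 561.5] [88.  88.9 90.9 92.1 93.2 94.6 95.7] ctr 288.8 (array([ 0,  0,  0, 10, 11, 11, 10, 12,  0,  0,  0,  0, 17,  7,  9, 10,  6,
       11,  0,  0,  0]), array([268, 270, 272, 274, 276, 278, 280, 282, 284, 286, 288, 290, 292,
       294, 296, 298, 300, 302, 304, 306, 308, 310]))
wrist 646 [538.2 539.  543.5 549.  554.5 559.  560. ] [87.4 88.8 91.7 92.2 92.7 93.5 93.8] ctr 299.3 (array([  0,   0,   0,   0,   0,   0,   0,   0,   0,   0,   0,   0,   0,
        86, 113, 112, 113, 162,  60,   0,   0]), array([268, 270, 272, 274, 276, 278, 280, 282, 284, 286, 288, 290, 292,
       294, 296, 298, 300, 302, 304, 306, 308, 310]))
```

All the estimates of TCP position relative to the gap agree on y of about 289.8. I'll go there slowly.

{"name": "play_rows", "arguments": {"moves": [{"dx": -0.012,"dy": 0,"dz": 0,"wx": 0,"wy": 0,"wz": 0.001,"jaw": 1},{"dx": -0.012,"dy": 0,"dz": 0,"wx": 0,"wy": 0,"wz": 0,"jaw": 1},{"dx": -0.006,"dy": 0,"dz": 0.02,"wx": 0,"wy": 0,"wz": 0,"jaw": 1},{"dx": -0.003,"dy": 0,"dz": 0.02,"wx": 0,"wy": 0,"wz": 0,"jaw": 1},{"dx": 0,"dy": 0,"dz": 0.01,"wx": 0,"wy": 0,"wz": 0,"jaw": 1},{"dx": 0,"dy": 0,"dz": 0,"wx": 0,"wy": 0,"wz": 0,"jaw": 1},{"dx": 0,"dy": 0,"dz": 0,"wx": 0,"wy": 0,"wz": 0,"jaw": 1},{"dx": 0,"dy": 0,"dz": 0,"wx": 0,"wy": 0,"wz": 0,"jaw": 1}]}}

```text
t: 7.5
tcp_pos: [546.5, 288.8, 131.5]
tcp_rot: [[-0.044, 0.999, 0.003], [0.999, 0.044, 0.001], [0.001, 0.003, -1.0]]
force: [-0.3, -0.0, -1.4]
finger_gap: 0.257
```

Run:
```python
from h import *
plan([545.4,289.8,126],2.6,1)
```

```text
[0.0051, -0.0055, 0.0275, 0.0017, -0.0005, -0.0008]
delta [-1.1  1.  -5.5] rot [ 0.15 -0.05 -0.08] yaw 2.52 F [-0.3 -0.  -1.4] gap 0.257 t 7.5
```

{"name": "play_rows", "arguments": {"moves": [{"dx": 0.005,"dy": -0.0055,"dz": 0.0,"wx": 0.0017,"wy": -0.0005,"wz": 0,"jaw": 1},{"dx": 0,"dy": 0,"dz": 0.012,"wx": 0,"wy": 0,"wz": 0,"jaw": 1},{"dx": 0,"dy": 0,"dz": 0.012,"wx": 0,"wy": 0,"wz": 0,"jaw": 1},{"dx": 0,"dy": 0,"dz": 0.012,"wx": 0,"wy": 0,"wz": 0,"jaw": 1},{"dx": 0,"dy": 0,"dz": 0.012,"wx": 0,"wy": 0,"wz": 0,"jaw": 1},{"dx": 0,"dy": 0,"dz": 0.012,"wx": 0,"wy": 0,"wz": 0,"jaw": 1},{"dx": 0,"dy": 0,"dz": 0.005,"wx": 0,"wy": 0,"wz": 0,"jaw": 1},{"dx": 0,"dy": 0,"dz": 0,"wx": 0,"wy": 0,"wz": 0,"jaw": 1}]}}

```text
t: 8.3
tcp_pos: [545.2, 290.0, 117.2]
tcp_rot: [[-0.044, 0.999, -0.0], [0.999, 0.044, -0.0], [-0.0, -0.0, -1.0]]
force: [0.2, -0.4, -0.9]
finger_gap: 0.258
```

Run:
```python
from h import *
plan([545.4,289.8,103],2.6,1)
```

```text
[-0.0012, 0.001, 0.0711, -0.0003, 0.0, -0.0006]
delta [  0.2  -0.2 -14.2] rot [-0.02  0.   -0.06] yaw 2.54 F [ 0.2 -0.4 -0.9] gap 0.258 t 8.3
```

The tip is already about 6 mm into the gap with no reaction force, so I'll keep going down.

{"name": "play_rows", "arguments": {"moves": [{"dx": -0.001,"dy": 0,"dz": 0.012,"wx": 0,"wy": 0,"wz": 0,"jaw": 1},{"dx": 0,"dy": 0,"dz": 0.012,"wx": 0,"wy": 0,"wz": 0,"jaw": 1},{"dx": 0,"dy": 0,"dz": 0.012,"wx": 0,"wy": 0,"wz": 0,"jaw": 1},{"dx": 0,"dy": 0,"dz": 0.012,"wx": 0,"wy": 0,"wz": 0,"jaw": 1},{"dx": 0,"dy": 0,"dz": 0.01,"wx": 0,"wy": 0,"wz": 0,"jaw": 1},{"dx": 0,"dy": 0,"dz": 0.006,"wx": 0,"wy": 0,"wz": 0,"jaw": 1},{"dx": 0,"dy": 0,"dz": 0,"wx": 0,"wy": 0,"wz": 0,"jaw": 1},{"dx": 0,"dy": 0,"dz": 0,"wx": 0,"wy": 0,"wz": 0,"jaw": 1}]}}

```text
t: 9.1
tcp_pos: [545.2, 289.8, 103.3]
tcp_rot: [[-0.044, 0.999, -0.0], [0.999, 0.044, -0.0], [0.0, -0.0, -1.0]]
force: [-0.3, 0.5, -1.2]
finger_gap: 0.258
```

Run:
```python
from h import *
plan([545.4,289.8,103],2.6,1)
```

```text
[-0.0002, 0.0007, 0.0015, -0.0002, -0.0, -0.0007]
delta [ 0.2 -0.  -0.3] rot [-0.02 -0.   -0.06] yaw 2.54 F [-0.3  0.5 -1.2] gap 0.258 t 9.1
```

{"name": "play_rows", "arguments": {"moves": [{"dx": 0,"dy": 0,"dz": 0.006,"wx": 0,"wy": 0,"wz": 0,"jaw": 1},{"dx": 0,"dy": 0,"dz": 0.006,"wx": 0,"wy": 0,"wz": 0,"jaw": 1},{"dx": 0,"dy": 0,"dz": 0.006,"wx": 0,"wy": 0,"wz": 0,"jaw": 1},{"dx": 0,"dy": 0,"dz": 0.006,"wx": 0,"wy": 0,"wz": 0,"jaw": 1},{"dx": 0,"dy": 0,"dz": 0.006,"wx": 0,"wy": 0,"wz": 0,"jaw": 1},{"dx": 0,"dy": 0,"dz": 0.006,"wx": 0,"wy": 0,"wz": 0,"jaw": 1},{"dx": 0,"dy": 0,"dz": 0.006,"wx": 0,"wy": 0,"wz": 0,"jaw": 1},{"dx": 0,"dy": 0,"dz": 0.006,"wx": 0,"wy": 0,"wz": 0,"jaw": 1}]}}

```text
t: 9.9
tcp_pos: [545.4, 289.9, 102.7]
tcp_rot: [[-0.045, 0.999, 0.001], [0.999, 0.045, 0.0], [0.0, 0.001, -1.0]]
force: [-3.7, -1.9, 10.5]
finger_gap: 0.255
```

The handle is seated: 10.5 N upward and z has stopped changing. Letting go and rising.

{"name": "play_rows", "arguments": {"moves": [{"dx": 0,"dy": 0,"dz": 0,"wx": 0,"wy": 0,"wz": 0,"jaw": 0},{"dx": 0,"dy": 0,"dz": 0,"wx": 0,"wy": 0,"wz": 0,"jaw": 0},{"dx": 0,"dy": 0,"dz": 0,"wx": 0,"wy": 0,"wz": 0,"jaw": 0},{"dx": 0,"dy": 0,"dz": 0,"wx": 0,"wy": 0,"wz": 0,"jaw": 0},{"dx": 0,"dy": 0,"dz": 0,"wx": 0,"wy": 0,"wz": 0,"jaw": 0},{"dx": 0,"dy": 0,"dz": 0,"wx": 0,"wy": 0,"wz": 0,"jaw": 0},{"dx": 0,"dy": 0,"dz": 0,"wx": 0,"wy": 0,"wz": 0,"jaw": 0},{"dx": 0,"dy": 0,"dz": 0,"wx": 0,"wy": 0,"wz": 0,"jaw": 0}]}}

```text
t: 10.7
tcp_pos: [545.7, 290.0, 103.0]
tcp_rot: [[-0.045, 0.999, 0.002], [0.999, 0.045, 0.001], [0.001, 0.002, -1.0]]
force: [-0.3, -0.2, 0.1]
finger_gap: 0.502
```

{"name": "play_rows", "arguments": {"moves": [{"dx": 0,"dy": 0,"dz": -0.05,"wx": 0,"wy": 0,"wz": 0,"jaw": 0},{"dx": 0,"dy": 0,"dz": -0.1,"wx": 0,"wy": 0,"wz": 0,"jaw": 0},{"dx": 0,"dy": 0,"dz": -0.15,"wx": 0,"wy": 0,"wz": 0,"jaw": 0},{"dx": 0,"dy": 0,"dz": -0.2,"wx": 0,"wy": 0,"wz": 0,"jaw": 0},{"dx": 0,"dy": 0,"dz": -0.2,"wx": 0,"wy": 0,"wz": 0,"jaw": 0},{"dx": -0.1,"dy": 0,"dz": -0.1,"wx": 0,"wy": 0,"wz": 0,"jaw": 0},{"dx": -0.2,"dy": 0,"dz": -0.05,"wx": 0,"wy": 0,"wz": 0,"jaw": -1},{"dx": -0.2,"dy": 0,"dz": 0,"wx": 0,"wy": 0,"wz": 0,"jaw": -1}]}}

```text
t: 11.5
tcp_pos: [549.1, 190.9, 284.9]
tcp_rot: [[-0.05, 0.999, 0.005], [0.999, 0.05, 0.002], [0.001, 0.005, -1.0]]
force: [0.0, 0.1, -1.0]
finger_gap: 0.622
```

Run:
```python
from h import *
o=get_obs();print(o['tcp_pos'],o['finger_gap'],o['joint_positions'])
s=load('wrist');P=cloud(s).reshape(-1,3)
k=P[(abs(P[:,0]-545)<22)&(abs(P[:,1]-290)<22)&(P[:,2]>115)&(P[:,2]<150)]
print(len(k),np.median(k[:,2]));k=k[k[:,2]>132];print(cv2.minAreaRect(k[:,:2].astype(np.float32)))
save(s,'w4.png')
# flask/bore
plan([487.3,-258,225],-20,20)
```

```text
[549.0957097  190.85012393 284.85456364] 0.6220669546328378 [2.54343146e-01 3.48208546e-01 1.48856918e+00 1.96002476e-04
 1.29951841e+00 2.03890443e-01]
861 138.20742159878358
((545.4569091796875, 289.8717346191406), (23.746137619018555, 20.324634552001953), 2.8910059928894043)
[-0.1101, -0.0209, 0.0149, 0.0001, -0.0, 0.0126]
[-0.1105, -0.0187, 0.0149, 0.0001, -0.0, 0.0126]
[-0.1109, -0.0165, 0.0149, 0.0001, -0.0, 0.0126]
[-0.1112, -0.0143, 0.0149, 0.0001, -0.0, 0.0126]
[-0.1114, -0.0121, 0.0149, 0.0001, -0.0, 0.0126]
[-0.1116, -0.0099, 0.0149, 0.0001, -0.0, 0.0126]
[-0.1118, -0.0076, 0.0149, 0.0001, -0.0, 0.0126]
[-0.1119, -0.0054, 0.0149, 0.0001, -0.0, 0.0126]
[-0.112, -0.0032, 0.0149, 0.0001, -0.0, 0.0126]
[-0.1121, -0.001, 0.0149, 0.0001, -0.0, 0.0126]
[-0.1121, 0.0013, 0.0149, 0.0001, -0.0, 0.0126]
[-0.112, 0.0035, 0.0149, 0.0001, -0.0, 0.0126]
[-0.1119, 0.0057, 0.0149, 0.0001, -0.0, 0.0126]
[-0.1118, 0.0079, 0.0149, 0.0001, -0.0, 0.0126]
[-0.1116, 0.0102, 0.0149, 0.0001, -0.0, 0.0126]
[-0.1114, 0.0124, 0.0149, 0.0001, -0.0, 0.0126]
[-0.1111, 0.0146, 0.0149, 0.0001, -0.0, 0.0126]
[-0.1108, 0.0168, 0.0149, 0.0001, -0.0, 0.0126]
[-0.1104, 0.019, 0.0149, 0.0001, -0.0, 0.0126]
[-0.11, 0.0212, 0.0149, 0.0001, -0.0, 0.0126]
delta [ -62.1 -444.   -59.5] rot [ 2.700e-01 -1.000e-02  2.274e+01] yaw 2.74 F [ 2.5 -2.3  1.4] gap 0.666 t 11.55
```

View pics/w4.png

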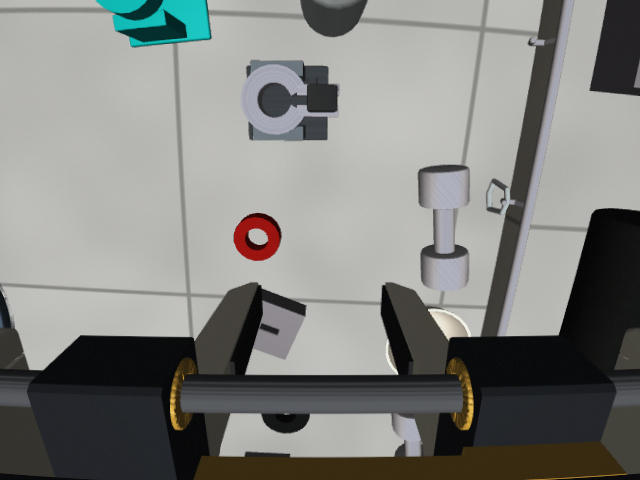

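Wrist picture: the blade's black handle sits on the lugs at (322,97), let go. Its top is at 138.2 mm (home is 138) and it measures (545.5, 289.9). Now to the rod.

{"name": "play_rows", "arguments": {"moves": [{"dx": -0.13,"dy": -0.026,"dz": 0.015,"wx": 0.002,"wy": 0,"wz": 0.002,"jaw": -1},{"dx": -0.13,"dy": -0.026,"dz": 0.015,"wx": 0.001,"wy": 0,"wz": 0.002,"jaw": -1},{"dx": -0.13,"dy": -0.025,"dz": 0.015,"wx": 0,"wy": 0,"wz": 0.002,"jaw": -1},{"dx": -0.13,"dy": -0.025,"dz": 0.015,"wx": 0,"wy": 0,"wz": 0.002,"jaw": -1},{"dx": -0.13,"dy": -0.024,"dz": 0.015,"wx": 0,"wy": 0,"wz": 0.002,"jaw": -1},{"dx": -0.13,"dy": -0.024,"dz": 0.015,"wx": 0,"wy": 0,"wz": 0.002,"jaw": -1},{"dx": -0.13,"dy": -0.023,"dz": 0.015,"wx": 0,"wy": 0,"wz": 0.002,"jaw": -1},{"dx": -0.13,"dy": -0.023,"dz": 0.015,"wx": 0,"wy": 0,"wz": 0.002,"jaw": -1}]}}

```text
t: 12.35
tcp_pos: [516.2, -31.0, 266.8]
tcp_rot: [[-0.022, 1.0, 0.008], [1.0, 0.022, 0.0], [-0.0, 0.008, -1.0]]
force: [0.0, -1.1, 0.2]
finger_gap: 0.999
```

Run:
```python
from h import *
s=last('wrist');print(fitstand(s,[502.5,288.5,2.6]))
plan([487.4,-258.2,235],0,8)
```

```text
(array([503.0663463 , 287.84490988,   2.74407622]), np.float64(436.6179976150577))
[-0.1416, -0.0212, 0.0197, 0.0006, 0.0, 0.0017]
[-0.1416, -0.0208, 0.0197, 0.0006, 0.0, 0.0017]
[-0.1417, -0.0204, 0.0197, 0.0006, 0.0, 0.0017]
[-0.1417, -0.02, 0.0198, 0.0006, 0.0, 0.0017]
[-0.1418, -0.0196, 0.0198, 0.0006, 0.0, 0.0017]
[-0.1418, -0.0192, 0.0198, 0.0006, 0.0, 0.0017]
[-0.1419, -0.0188, 0.0198, 0.0006, 0.0, 0.0017]
[-0.1419, -0.0184, 0.0198, 0.0006, 0.0, 0.0017]
delta [ -28.8 -227.2  -31.8] rot [0.44 0.   1.24] yaw 1.24 F [ 0.  -1.1  0.2] gap 0.999 t 12.35
```

{"name": "play_rows", "arguments": {"moves": [{"dx": -0.15,"dy": -0.021,"dz": 0.02,"wx": 0.001,"wy": 0,"wz": 0.002,"jaw": -1},{"dx": -0.15,"dy": -0.021,"dz": 0.02,"wx": 0.001,"wy": 0,"wz": 0.002,"jaw": -1},{"dx": -0.15,"dy": -0.02,"dz": 0.02,"wx": 0.001,"wy": 0,"wz": 0.002,"jaw": -1},{"dx": -0.15,"dy": -0.02,"dz": 0.02,"wx": 0.001,"wy": 0,"wz": 0.002,"jaw": -1},{"dx": -0.15,"dy": -0.02,"dz": 0.02,"wx": 0,"wy": 0,"wz": 0.002,"jaw": -1},{"dx": -0.13,"dy": -0.019,"dz": 0.02,"wx": 0,"wy": 0,"wz": 0.002,"jaw": -1},{"dx": -0.09,"dy": -0.019,"dz": 0.02,"wx": 0,"wy": 0,"wz": 0.002,"jaw": -1},{"dx": -0.03,"dy": -0.018,"dz": 0.02,"wx": 0,"wy": 0,"wz": 0.001,"jaw": -1}]}}

```text
t: 13.15
tcp_pos: [485.0, -241.6, 239.9]
tcp_rot: [[0.005, 1.0, 0.007], [1.0, -0.005, -0.003], [-0.003, 0.007, -1.0]]
force: [-0.1, -0.3, 0.3]
finger_gap: 0.999
```

Run:
```python
from h import *
s=load('wrist');P=cloud(s).reshape(-1,3)
k=P[(abs(P[:,0]-487)<25)&(abs(P[:,1]+258)<25)&(P[:,2]>170)&(P[:,2]<195)];print(len(k))
if len(k)>20:
    print(np.median(k[:,2]));k=k[k[:,2]>182];print(cv2.minEnclosingCircle(k[:,:2].astype(np.float32)),cv2.minAreaRect(k[:,:2].astype(np.float32)))
plan([487.4,-258.2,235],0,1)
```

```text
1068
185.1218823529117
((487.3505859375, -259.22601318359375), 11.10169792175293) ((487.4885559082031, -259.08160400390625), (21.231307983398438, 21.237077713012695), 38.76658630371094)
[-0.0837, 0.015, 0.0213, 0.0041, 0.0016, -0.0034]
delta [  2.9 -16.8  -4.2] rot [ 0.37  0.14 -0.3 ] yaw -0.3 F [-0.1 -0.8 -1.3] gap 0.999 t 13.2
```

{"name": "play_rows", "arguments": {"moves": [{"dx": -0.044,"dy": 0.007,"dz": 0,"wx": 0.004,"wy": 0.0016,"wz": -0.0034,"jaw": -1},{"dx": -0.036,"dy": 0.004,"dz": 0,"wx": 0,"wy": 0,"wz": 0,"jaw": -1},{"dx": -0.006,"dy": 0,"dz": 0,"wx": 0,"wy": 0,"wz": 0,"jaw": -1},{"dx": 0,"dy": 0,"dz": 0.03,"wx": 0,"wy": 0,"wz": 0,"jaw": -1},{"dx": 0,"dy": 0,"dz": 0.04,"wx": 0,"wy": 0,"wz": 0,"jaw": -1},{"dx": 0,"dy": 0,"dz": 0.03,"wx": 0,"wy": 0,"wz": 0,"jaw": -1},{"dx": 0,"dy": 0,"dz": 0.02,"wx": 0,"wy": 0,"wz": 0,"jaw": -1},{"dx": 0,"dy": 0,"dz": 0,"wx": 0,"wy": 0,"wz": 0,"jaw": -1}]}}

```text
t: 14.0
tcp_pos: [487.5, -256.9, 213.6]
tcp_rot: [[-0.004, 1.0, -0.0], [1.0, 0.004, 0.001], [0.001, -0.0, -1.0]]
force: [-0.1, -0.2, -0.2]
finger_gap: 1.002
```

Run:
```python
from h import *
plan([487.4,-259.1,143.5],0,4)
```

```text
[-0.0029, -0.0001, 0.0877, -0.0001, -0.0001, 0.0006]
[-0.0029, -0.0001, 0.0877, -0.0001, -0.0001, 0.0006]
[-0.0028, -0.0001, 0.0877, -0.0001, -0.0001, 0.0006]
[-0.0028, -0.0001, 0.0877, -0.0001, -0.0001, 0.0006]
delta [ -0.1  -2.2 -70.1] rot [-0.03 -0.05  0.2 ] yaw 0.2 F [-0.1 -0.2 -0.2] gap 1.002 t 14.0
```

{"name": "play_rows", "arguments": {"moves": [{"dx": -0.005,"dy": 0,"dz": 0.05,"wx": 0,"wy": 0,"wz": 0,"jaw": -1},{"dx": -0.004,"dy": 0,"dz": 0.08,"wx": 0,"wy": 0,"wz": 0,"jaw": -1},{"dx": -0.002,"dy": 0,"dz": 0.08,"wx": 0,"wy": 0,"wz": 0,"jaw": -1},{"dx": 0,"dy": 0,"dz": 0.07,"wx": 0,"wy": 0,"wz": 0,"jaw": -1},{"dx": 0,"dy": 0,"dz": 0.04,"wx": 0,"wy": 0,"wz": 0,"jaw": -1},{"dx": 0,"dy": 0,"dz": 0.02,"wx": 0,"wy": 0,"wz": 0,"jaw": -1},{"dx": 0,"dy": 0,"dz": 0,"wx": 0,"wy": 0,"wz": 0,"jaw": -1},{"dx": 0,"dy": 0,"dz": 0,"wx": 0,"wy": 0,"wz": 0,"jaw": -1}]}}

```text
t: 14.8
tcp_pos: [487.7, -259.3, 141.5]
tcp_rot: [[-0.004, 1.0, 0.001], [1.0, 0.004, 0.0], [0.0, 0.001, -1.0]]
force: [0.6, -0.1, -0.1]
finger_gap: 1.003
```

Run:
```python
from h import *
plan([487.4,-259.1,143.5],0,1)
```

```text
[0.0011, -0.0017, -0.0099, 0.0004, -0.0002, 0.0024]
delta [-0.3  0.2  2. ] rot [ 0.04 -0.02  0.21] yaw 0.21 F [ 0.6 -0.1 -0.1] gap 1.003 t 14.8
```

{"name": "play_rows", "arguments": {"moves": [{"dx": 0,"dy": 0,"dz": 0,"wx": 0,"wy": 0,"wz": 0,"jaw": 1},{"dx": 0,"dy": 0,"dz": 0,"wx": 0,"wy": 0,"wz": 0,"jaw": 1},{"dx": 0,"dy": 0,"dz": 0,"wx": 0,"wy": 0,"wz": 0,"jaw": 1},{"dx": 0,"dy": 0,"dz": 0,"wx": 0,"wy": 0,"wz": 0,"jaw": 1},{"dx": 0,"dy": 0,"dz": 0,"wx": 0,"wy": 0,"wz": 0,"jaw": 1},{"dx": 0,"dy": 0,"dz": 0,"wx": 0,"wy": 0,"wz": 0,"jaw": 1},{"dx": 0,"dy": 0,"dz": 0,"wx": 0,"wy": 0,"wz": 0,"jaw": 1},{"dx": 0,"dy": 0,"dz": 0,"wx": 0,"wy": 0,"wz": 0,"jaw": 1}]}}

```text
t: 15.6
tcp_pos: [488.5, -259.8, 143.4]
tcp_rot: [[-0.004, 1.0, 0.003], [1.0, 0.004, -0.001], [-0.001, 0.003, -1.0]]
force: [-0.0, 0.3, -0.0]
finger_gap: 0.362
```

{"name": "play_rows", "arguments": {"moves": [{"dx": 0,"dy": 0,"dz": 0,"wx": 0,"wy": 0,"wz": 0,"jaw": 1},{"dx": 0,"dy": 0,"dz": 0,"wx": 0,"wy": 0,"wz": 0,"jaw": 1},{"dx": 0,"dy": 0,"dz": 0,"wx": 0,"wy": 0,"wz": 0,"jaw": 1},{"dx": 0,"dy": 0,"dz": 0,"wx": 0,"wy": 0,"wz": 0,"jaw": 1},{"dx": 0,"dy": 0,"dz": 0,"wx": 0,"wy": 0,"wz": 0,"jaw": 1},{"dx": 0,"dy": 0,"dz": 0,"wx": 0,"wy": 0,"wz": 0,"jaw": 1},{"dx": 0,"dy": 0,"dz": 0,"wx": 0,"wy": 0,"wz": 0,"jaw": 1},{"dx": 0,"dy": 0,"dz": 0,"wx": 0,"wy": 0,"wz": 0,"jaw": 1}]}}

```text
t: 16.4
tcp_pos: [488.3, -259.8, 143.3]
tcp_rot: [[-0.004, 1.0, 0.003], [1.0, 0.004, -0.001], [-0.001, 0.003, -1.0]]
force: [0.3, -0.1, -0.1]
finger_gap: 0.223
```

Run:
```python
from h import *
plan([487.4,-259.1,141.5],0,1)
```

```text
[0.0033, -0.0044, 0.0092, 0.0017, 0.0009, 0.0025]
delta [-0.9  0.7 -1.8] rot [0.15 0.08 0.22] yaw 0.22 F [ 0.3 -0.1 -0.1] gap 0.223 t 16.4
```

{"name": "play_rows", "arguments": {"moves": [{"dx": 0,"dy": 0,"dz": -0.03,"wx": 0,"wy": 0,"wz": 0,"jaw": 1},{"dx": 0,"dy": 0,"dz": -0.06,"wx": 0,"wy": 0,"wz": 0,"jaw": 1},{"dx": 0,"dy": 0,"dz": -0.1,"wx": 0,"wy": 0,"wz": 0,"jaw": 1},{"dx": 0,"dy": 0,"dz": -0.13,"wx": 0,"wy": 0,"wz": 0,"jaw": 1},{"dx": 0,"dy": 0,"dz": -0.15,"wx": 0,"wy": 0,"wz": 0,"jaw": 1},{"dx": 0,"dy": 0,"dz": -0.15,"wx": 0,"wy": 0,"wz": 0,"jaw": 1},{"dx": 0,"dy": 0,"dz": -0.12,"wx": 0,"wy": 0,"wz": 0,"jaw": 1},{"dx": 0,"dy": 0,"dz": -0.06,"wx": 0,"wy": 0,"wz": 0,"jaw": 1}]}}

```text
t: 17.2
tcp_pos: [486.5, -258.5, 312.7]
tcp_rot: [[-0.004, 1.0, 0.0], [1.0, 0.004, 0.001], [0.001, 0.0, -1.0]]
force: [1.0, -0.3, -3.5]
finger_gap: 0.221
```

Run:
```python
from h import *
plan([502.8,288.1,315],0,8)
s=load('wrist');P=cloud(s);q,p,M=hand(P)
print(p)
for a,b in((-60,-40),(-40,-10),(-10,3),(5,30),(30,60),(60,100),(100,150)):
    m=(q[...,2]>a)&(q[...,2]<b)&(abs(q[...,0])<18)&(abs(q[...,1])<14);k=q[m]
    if len(k): print(a,b,len(k),np.round(np.percentile(k[:,0],[2,50,98]),1),np.round(np.percentile(k[:,1],[2,50,98]),1),np.round(np.percentile(k[:,2],[2,50,98]),1))
```

```text
[0.3416, 0.0115, -0.0012, 0.0, -0.0001, 0.0003]
[0.3416, 0.0113, -0.0012, 0.0, -0.0001, 0.0003]
[0.3416, 0.0112, -0.0013, 0.0, -0.0001, 0.0003]
[0.3416, 0.011, -0.0013, 0.0, -0.0001, 0.0003]
[0.3416, 0.0108, -0.0013, 0.0, -0.0001, 0.0003]
[0.3416, 0.0107, -0.0014, 0.0, -0.0001, 0.0003]
[0.3416, 0.0105, -0.0014, 0.0, -0.0001, 0.0003]
[0.3416, 0.0103, -0.0014, 0.0, -0.0001, 0.0003]
delta [ 16.3 546.6   2.3] rot [ 0.02 -0.04  0.22] yaw 0.22 F [ 1.  -0.3 -3.5] gap 0.221 t 17.2
[ 486.95412726 -258.71296451  314.26960267]
-60 -40 2690 [-8.2  4.6 10.1] [-13.4  -0.1  13.3] [-59.1 -41.  -40. ]
-40 -10 2841 [-6.1  8.7 11.5] [-13.4  -0.1  13.3] [-39.9 -29.5 -11. ]
-10 3 700 [ 4.1  9.  11.6] [-13.5  -0.1  13.3] [-9.8 -4.1  2.6]
5 30 285 [2.3 6.8 7.9] [-6.9 -0.6  5.9] [13.2 21.7 29.6]
30 60 399 [1.3 6.7 7.8] [-7.4 -0.6  6. ] [30.7 43.8 59.2]
60 100 346 [1.3 6.7 7.8] [-7.4 -0.7  5.8] [61.3 78.1 98.6]
100 150 249 [1.3 6.8 7.8] [-7.6 -0.8  5.7] [100.7 119.5 142.3]
```

The rod is held upright: the shaft axis is within 1 mm of the tool axis along its length and the tip is about 143 mm below the TCP. Carrying it over to the bore.

{"name": "play_rows", "arguments": {"moves": [{"dx": 0.05,"dy": 0,"dz": 0,"wx": 0,"wy": 0,"wz": 0,"jaw": 1},{"dx": 0.1,"dy": 0.005,"dz": 0,"wx": 0,"wy": 0,"wz": 0,"jaw": 1},{"dx": 0.14,"dy": 0.005,"dz": 0,"wx": 0,"wy": 0,"wz": 0,"jaw": 1},{"dx": 0.16,"dy": 0.005,"dz": 0,"wx": 0,"wy": 0,"wz": 0,"jaw": 1},{"dx": 0.16,"dy": 0.005,"dz": 0,"wx": 0,"wy": 0,"wz": 0,"jaw": 1},{"dx": 0.16,"dy": 0.005,"dz": 0,"wx": 0,"wy": 0,"wz": 0,"jaw": 1},{"dx": 0.16,"dy": 0.005,"dz": 0,"wx": 0,"wy": 0,"wz": 0,"jaw": 1},{"dx": 0.16,"dy": 0.005,"dz": 0,"wx": 0,"wy": 0,"wz": 0,"jaw": 1}]}}

```text
t: 18.05
tcp_pos: [489.3, -30.8, 310.1]
tcp_rot: [[0.001, 1.0, -0.005], [1.0, -0.001, 0.002], [0.002, -0.005, -1.0]]
force: [0.6, -0.1, -2.6]
finger_gap: 0.221
```

Run:
```python
from h import *
plan([502.7,288,315],0,1)
```

```text
[1.5943, 0.0649, -0.0211, -0.003, -0.0014, -0.0008]
delta [ 13.4 318.8   4.9] rot [-0.27 -0.13 -0.07] yaw -0.07 F [ 0.6 -0.1 -2.6] gap 0.221 t 18.05
```

{"name": "play_rows", "arguments": {"moves": [{"dx": 0.15,"dy": 0.006,"dz": -0.004,"wx": -0.001,"wy": 0,"wz": 0,"jaw": 1},{"dx": 0.15,"dy": 0.006,"dz": -0.004,"wx": -0.001,"wy": 0,"wz": 0,"jaw": 1},{"dx": 0.15,"dy": 0.006,"dz": -0.004,"wx": -0.001,"wy": 0,"wz": 0,"jaw": 1},{"dx": 0.15,"dy": 0.006,"dz": -0.004,"wx": 0,"wy": 0,"wz": 0,"jaw": 1},{"dx": 0.15,"dy": 0.006,"dz": -0.004,"wx": 0,"wy": 0,"wz": 0,"jaw": 1},{"dx": 0.14,"dy": 0.006,"dz": 0,"wx": 0,"wy": 0,"wz": 0,"jaw": 1},{"dx": 0.1,"dy": 0.006,"dz": 0,"wx": 0,"wy": 0,"wz": 0,"jaw": 1},{"dx": 0.05,"dy": 0.006,"dz": 0,"wx": 0,"wy": 0,"wz": 0,"jaw": 1}]}}

```text
t: 18.85
tcp_pos: [491.1, 192.2, 309.0]
tcp_rot: [[-0.003, 1.0, -0.011], [1.0, 0.003, 0.003], [0.003, -0.011, -1.0]]
force: [0.2, 0.1, -3.3]
finger_gap: 0.224
```

Run:
```python
from h import *
plan([502.7,288,315],0,1)
s=load('wrist');print(fitstand(s,[502.7,288,2.6]))
```

```text
[0.4789, 0.0594, -0.0292, -0.007, -0.0017, 0.002]
delta [11.6 95.8  6. ] rot [-0.63 -0.15  0.18] yaw 0.18 F [ 0.2  0.1 -3.3] gap 0.224 t 18.85
(array([502.63535911, 287.82735142,   2.59549128]), np.float64(559.4720242900726))
```

The third wrist fit gives the bore at (502.6, 287.8), which agrees. Moving over it.

{"name": "play_rows", "arguments": {"moves": [{"dx": 0.06,"dy": 0.012,"dz": -0.005,"wx": -0.005,"wy": -0.001,"wz": 0.001,"jaw": 1},{"dx": 0.08,"dy": 0.012,"dz": -0.005,"wx": -0.002,"wy": 0,"wz": 0,"jaw": 1},{"dx": 0.09,"dy": 0.012,"dz": -0.005,"wx": 0,"wy": 0,"wz": 0,"jaw": 1},{"dx": 0.08,"dy": 0.01,"dz": -0.005,"wx": 0,"wy": 0,"wz": 0,"jaw": 1},{"dx": 0.06,"dy": 0.006,"dz": 0,"wx": 0,"wy": 0,"wz": 0,"jaw": 1},{"dx": 0.04,"dy": 0.003,"dz": 0,"wx": 0,"wy": 0,"wz": 0,"jaw": 1},{"dx": 0.02,"dy": 0,"dz": 0,"wx": 0,"wy": 0,"wz": 0,"jaw": 1},{"dx": 0,"dy": 0,"dz": 0,"wx": 0,"wy": 0,"wz": 0,"jaw": 1}]}}

```text
t: 19.7
tcp_pos: [502.6, 283.7, 312.4]
tcp_rot: [[0.001, 1.0, -0.0], [1.0, -0.001, 0.0], [0.0, -0.0, -1.0]]
force: [-1.1, 0.5, -2.9]
finger_gap: 0.22
```

Run:
```python
from h import *
plan([502.7,288,290],0,1)
```

```text
[0.0213, 0.0003, 0.1119, -0.0001, -0.0001, -0.0004]
delta [  0.1   4.3 -22.4] rot [-0.01 -0.01 -0.03] yaw -0.03 F [-1.1  0.5 -2.9] gap 0.22 t 19.7
```

{"name": "play_rows", "arguments": {"moves": [{"dx": 0.012,"dy": 0,"dz": 0.02,"wx": 0,"wy": 0,"wz": 0,"jaw": 1},{"dx": 0.007,"dy": 0,"dz": 0.05,"wx": 0,"wy": 0,"wz": 0,"jaw": 1},{"dx": 0.002,"dy": 0,"dz": 0.07,"wx": 0,"wy": 0,"wz": 0,"jaw": 1},{"dx": 0,"dy": 0,"dz": 0.07,"wx": 0,"wy": 0,"wz": 0,"jaw": 1},{"dx": 0,"dy": 0,"dz": 0.05,"wx": 0,"wy": 0,"wz": 0,"jaw": 1},{"dx": 0,"dy": 0,"dz": 0.03,"wx": 0,"wy": 0,"wz": 0,"jaw": 1},{"dx": 0,"dy": 0,"dz": 0.01,"wx": 0,"wy": 0,"wz": 0,"jaw": 1},{"dx": 0,"dy": 0,"dz": 0,"wx": 0,"wy": 0,"wz": 0,"jaw": 1}]}}

```text
t: 20.5
tcp_pos: [502.4, 286.1, 247.2]
tcp_rot: [[0.003, 1.0, -0.001], [1.0, -0.003, -0.001], [-0.001, -0.001, -1.0]]
force: [-0.6, -0.2, -2.0]
finger_gap: 0.219
```

```bash
cat > chk.py <<'E'
from h import *
plan([502.7,288,246],0,1)
s=load('wrist');save(s,'w5.png',(170,180,450,390),2.8);P=cloud(s);print(fitstand(s,[502.7,288,2.6]))
q,p,M=hand(P)
for a,b in((15,40),(60,90),(110,140)):
    m=(q[...,2]>a)&(q[...,2]<b)&(abs(q[...,0])<18)&(abs(q[...,1])<12);k=q[m]
    if len(k)>20: print(a,b,len(k),np.round(np.percentile(k[:,0],[2,50,98]),1),np.round(np.percentile(k[:,1],[2,50,98]),1),k[:,2].max())
E
python3 chk.py
```

```text
[0.0094, 0.0015, 0.0061, -0.0008, 0.0005, -0.0019]
delta [ 0.3  1.9 -1.2] rot [-0.07  0.05 -0.17] yaw -0.17 F [-0.6 -0.2 -2. ] gap 0.219 t 20.5
(array([503.08971717, 289.20451799,   2.07585808]), np.float64(1773.9729730588442))
15 40 406 [1.  6.3 7.4] [-6.7 -0.2  6.4] 39.938043256901146
60 90 271 [1.  6.2 7.4] [-6.9 -0.2  6.3] 89.98386034218605
110 140 162 [0.9 6.3 7.3] [-7.1 -0.3  6.1] 139.99824132476786
```

View pics/w5.png

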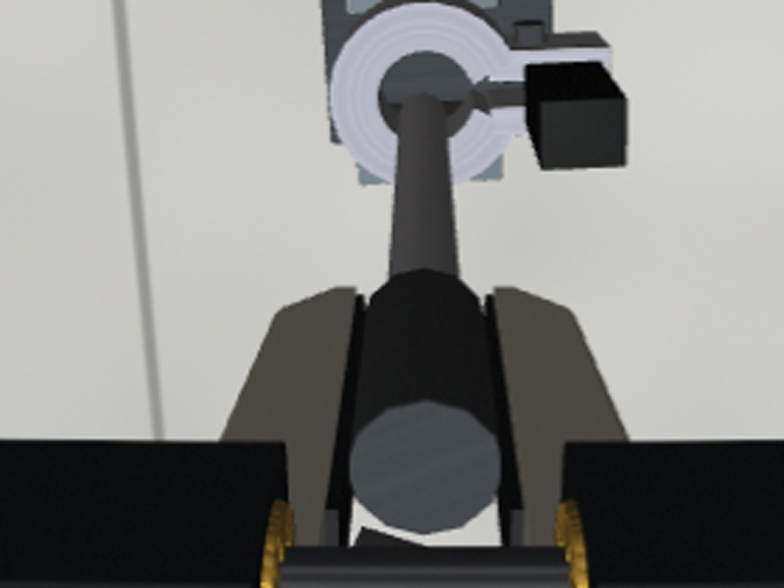

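Crop: the shaft's tip is at (425,97), in front of the bore centre at (425,92), with the blade handle home at (570,115). Correcting 2 mm in y before lowering.

{"name": "play_rows", "arguments": {"moves": [{"dx": 0.006,"dy": 0.002,"dz": 0,"wx": -0.0008,"wy": 0.0005,"wz": 0,"jaw": 1},{"dx": 0.004,"dy": 0.001,"dz": 0,"wx": 0,"wy": 0,"wz": 0,"jaw": 1},{"dx": 0,"dy": 0,"dz": 0.01,"wx": 0,"wy": 0,"wz": 0,"jaw": 1},{"dx": 0,"dy": 0,"dz": 0.01,"wx": 0,"wy": 0,"wz": 0,"jaw": 1},{"dx": 0,"dy": 0,"dz": 0.01,"wx": 0,"wy": 0,"wz": 0,"jaw": 1},{"dx": 0,"dy": 0,"dz": 0.005,"wx": 0,"wy": 0,"wz": 0,"jaw": 1},{"dx": 0,"dy": 0,"dz": 0,"wx": 0,"wy": 0,"wz": 0,"jaw": 1},{"dx": 0,"dy": 0,"dz": 0,"wx": 0,"wy": 0,"wz": 0,"jaw": 1}]}}

```text
t: 21.35
tcp_pos: [503.7, 288.7, 241.4]
tcp_rot: [[0.003, 1.0, 0.003], [1.0, -0.003, 0.001], [0.001, 0.003, -1.0]]
force: [-0.7, -0.5, -1.9]
finger_gap: 0.223
```

```bash
python3 -c "
from h import *
plan([502.9,288.1,189],0,1)"
```

```text
[-0.0033, -0.0048, 0.2619, 0.0018, -0.0008, -0.0019]
delta [ -0.8  -0.6 -52.4] rot [ 0.16 -0.08 -0.17] yaw -0.17 F [-0.7 -0.5 -1.9] gap 0.223 t 21.35
```

{"name": "play_rows", "arguments": {"moves": [{"dx": -0.003,"dy": -0.004,"dz": 0.005,"wx": 0.0015,"wy": -0.0008,"wz": 0,"jaw": 1},{"dx": 0,"dy": 0,"dz": 0.015,"wx": 0,"wy": 0,"wz": 0,"jaw": 1},{"dx": 0,"dy": 0,"dz": 0.015,"wx": 0,"wy": 0,"wz": 0,"jaw": 1},{"dx": 0,"dy": 0,"dz": 0.015,"wx": 0,"wy": 0,"wz": 0,"jaw": 1},{"dx": 0,"dy": 0,"dz": 0.015,"wx": 0,"wy": 0,"wz": 0,"jaw": 1},{"dx": 0,"dy": 0,"dz": 0.015,"wx": 0,"wy": 0,"wz": 0,"jaw": 1},{"dx": 0,"dy": 0,"dz": 0.015,"wx": 0,"wy": 0,"wz": 0,"jaw": 1},{"dx": 0,"dy": 0,"dz": 0.01,"wx": 0,"wy": 0,"wz": 0,"jaw": 1}]}}

```text
t: 22.15
tcp_pos: [502.8, 288.0, 218.5]
tcp_rot: [[0.003, 1.0, 0.0], [1.0, -0.003, -0.0], [-0.0, 0.0, -1.0]]
force: [0.4, -0.4, -3.0]
finger_gap: 0.224
```

```bash
python3 -c "
from h import *
plan([502.9,288.1,189],0,1)"
```

```text
[0.0005, 0.0003, 0.1475, 0.0001, 0.0001, -0.0019]
delta [  0.1   0.1 -29.5] rot [ 0.01  0.01 -0.17] yaw -0.17 F [ 0.4 -0.4 -3. ] gap 0.224 t 22.15
```

{"name": "play_rows", "arguments": {"moves": [{"dx": 0,"dy": 0,"dz": 0.02,"wx": 0,"wy": 0,"wz": 0,"jaw": 1},{"dx": 0,"dy": 0,"dz": 0.02,"wx": 0,"wy": 0,"wz": 0,"jaw": 1},{"dx": 0,"dy": 0,"dz": 0.02,"wx": 0,"wy": 0,"wz": 0,"jaw": 1},{"dx": 0,"dy": 0,"dz": 0.02,"wx": 0,"wy": 0,"wz": 0,"jaw": 1},{"dx": 0,"dy": 0,"dz": 0.018,"wx": 0,"wy": 0,"wz": 0,"jaw": 1},{"dx": 0,"dy": 0,"dz": 0.012,"wx": 0,"wy": 0,"wz": 0,"jaw": 1},{"dx": 0,"dy": 0,"dz": 0.006,"wx": 0,"wy": 0,"wz": 0,"jaw": 1},{"dx": 0,"dy": 0,"dz": 0,"wx": 0,"wy": 0,"wz": 0,"jaw": 1}]}}

```text
t: 22.95
tcp_pos: [502.7, 287.9, 192.8]
tcp_rot: [[0.003, 1.0, -0.0], [1.0, -0.003, -0.0], [-0.0, -0.0, -1.0]]
force: [-0.1, 0.1, -2.9]
finger_gap: 0.222
```

Run:
```python
from h import *
plan([502.9,288.1,189],0,1)
s=load('wrist');P=cloud(s);q,p,M=hand(P)
# bore inner rim & rod, collar-level ring points
m=(P[...,2]>88)&(P[...,2]<95)&(np.hypot(P[...,0]-502.9,P[...,1]-288.1)<36);k=P[m]
from scipy.optimize import least_squares
r=np.hypot(k[:,0]-502.9,k[:,1]-288.1);a=np.arctan2(k[:,1]-288.1,k[:,0]-502.9)
out=[];inn=[]
for t in np.arange(-180,180,10):
    w=abs((np.degrees(a)-t+180)%360-180)<5
    if w.sum()>8 and abs(t)>40: out.append((np.percentile(r[w],98),t)); inn.append((np.percentile(r[w],2),t))
print('outer',[(round(x,1),t) for x,t in out]);print('inner',[(round(x,1),t) for x,t in inn])
for aa,b in((15,40),(60,90)):
    m=(q[...,2]>aa)&(q[...,2]<b)&(abs(q[...,0])<12)&(abs(q[...,1])<12);kk=q[m];print(np.round(np.percentile(kk[:,0],[50,98]),1),np.round(np.percentile(kk[:,1],[2,98]),1))
s2=load('scene');uv=proj(s2,[[520,288,90]])[0].astype(int)
A=cv2.resize(s['frame'][150:360,200:440][...,::-1],(400,350),interpolation=cv2.INTER_CUBIC)
B=cv2.resize(s2['frame'][uv[1]-40:uv[1]+30,uv[0]-40:uv[0]+40][...,::-1],(400,350),interpolation=cv2.INTER_CUBIC)
cv2.imwrite('pics/f.png',np.hstack([A,B]))
```

```text
[0.0008, 0.0009, 0.0189, -0.0002, 0.0002, -0.0019]
delta [ 0.2  0.2 -3.8] rot [-0.02  0.02 -0.17] yaw -0.17 F [-0.1  0.1 -2.9] gap 0.222 t 22.95
outer [(np.float64(29.9), np.int64(-180)), (np.float64(30.3), np.int64(-170)), (np.float64(30.0), np.int64(-160)), (np.float64(29.8), np.int64(-150)), (np.float64(30.0), np.int64(-140)), (np.float64(29.8), np.int64(-130)), (np.float64(29.6), np.int64(-120)), (np.float64(30.2), np.int64(-110)), (np.float64(30.0), np.int64(-70)), (np.float64(29.6), np.int64(-60)), (np.float64(29.8), np.int64(-50)), (np.float64(30.1), np.int64(50)), (np.float64(30.1), np.int64(60)), (np.float64(30.3), np.int64(70)), (np.float64(30.2), np.int64(80)), (np.float64(30.3), np.int64(90)), (np.float64(30.3), np.int64(100)), (np.float64(30.2), np.int64(110)), (np.float64(30.3), np.int64(120)), (np.float64(30.5), np.int64(130)), (np.float64(30.2), np.int64(140)), (np.float64(29.9), np.int64(150)), (np.float64(30.1), np.int64(160)), (np.float64(30.0), np.int64(170))]
inner [(np.float64(15.2), np.int64(-180)), (np.float64(15.5), np.int64(-170)), (np.float64(15.3), np.int64(-160)), (np.float64(15.2), np.int64(-150)), (np.float64(15.1), np.int64(-140)), (np.float64(14.9), np.int64(-130)), (np.float64(15.9), np.int64(-120)), (np.float64(23.2), np.int64(-110)), (np.float64(21.7), np.int64(-70)), (np.float64(15.5), np.int64(-60)), (np.float64(14.9), np.int64(-50)), (np.float64(15.2), np.int64(50)), (np.float64(10.1), np.int64(60)), (np.float64(6.8), np.int64(70)), (np.float64(7.0), np.int64(80)), (np.float64(7.0), np.int64(90)), (np.float64(10.6), np.int64(100)), (np.float64(6.8), np.int64(110)), (np.float64(7.1), np.int64(120)), (np.float64(11.0), np.int64(130)), (np.float64(9.7), np.int64(140)), (np.float64(15.4), np.int64(150)), (np.float64(15.5), np.int64(160)), (np.float64(15.9), np.int64(170))]
[6.3 7.4] [-6.6  6.4]
[6.3 7.4] [-7.   6.3]
```

View pics/f.png

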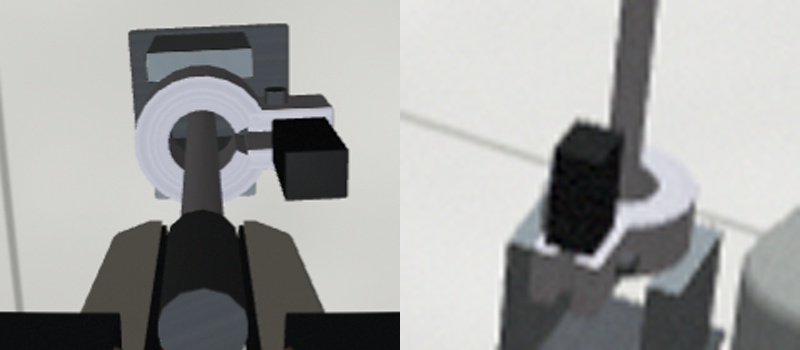

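Left crop: the shaft passes down the middle of the bore at (203,140). Right crop: the blade handle sits on the lugs at (585,190). The ring fit shows the rod centred within about 0.5 mm and the tip is at about 49 mm. A last 3.5 mm down, then hold.

{"name": "play_rows", "arguments": {"moves": [{"dx": 0.001,"dy": 0.001,"dz": 0.007,"wx": 0,"wy": 0,"wz": 0,"jaw": 1},{"dx": 0,"dy": 0,"dz": 0.007,"wx": 0,"wy": 0,"wz": 0,"jaw": 1},{"dx": 0,"dy": 0,"dz": 0.003,"wx": 0,"wy": 0,"wz": 0,"jaw": 1},{"dx": 0,"dy": 0,"dz": 0,"wx": 0,"wy": 0,"wz": 0,"jaw": 1},{"dx": 0,"dy": 0,"dz": 0,"wx": 0,"wy": 0,"wz": 0,"jaw": 1},{"dx": 0,"dy": 0,"dz": 0,"wx": 0,"wy": 0,"wz": 0,"jaw": 1},{"dx": 0,"dy": 0,"dz": 0,"wx": 0,"wy": 0,"wz": 0,"jaw": 1},{"dx": 0,"dy": 0,"dz": 0,"wx": 0,"wy": 0,"wz": 0,"jaw": 1}]}}

```text
t: 23.85
tcp_pos: [503.3, 288.3, 189.8]
tcp_rot: [[0.003, 1.0, 0.001], [1.0, -0.003, 0.0], [0.0, 0.001, -1.0]]
force: [0.8, 0.2, -3.0]
finger_gap: 0.219
```

{"name": "play_rows", "arguments": {"moves": [{"dx": 0,"dy": 0,"dz": 0,"wx": 0,"wy": 0,"wz": 0,"jaw": 1},{"dx": 0,"dy": 0,"dz": 0,"wx": 0,"wy": 0,"wz": 0,"jaw": 1},{"dx": 0,"dy": 0,"dz": 0,"wx": 0,"wy": 0,"wz": 0,"jaw": 1},{"dx": 0,"dy": 0,"dz": 0,"wx": 0,"wy": 0,"wz": 0,"jaw": 1},{"dx": 0,"dy": 0,"dz": 0,"wx": 0,"wy": 0,"wz": 0,"jaw": 1},{"dx": 0,"dy": 0,"dz": 0,"wx": 0,"wy": 0,"wz": 0,"jaw": 1},{"dx": 0,"dy": 0,"dz": 0,"wx": 0,"wy": 0,"wz": 0,"jaw": 1},{"dx": 0,"dy": 0,"dz": 0,"wx": 0,"wy": 0,"wz": 0,"jaw": 1}]}}

```text
t: 24.65
tcp_pos: [503.3, 288.3, 189.9]
tcp_rot: [[0.003, 1.0, 0.001], [1.0, -0.003, 0.0], [0.0, 0.001, -1.0]]
force: [-0.6, 0.3, -2.6]
finger_gap: 0.221
```

Run:
```python
from h import *
plan([502.9,288.1,189],0,1)
o=get_obs();print(np.abs(o['joint_vel']).max())
d=np.hypot(*(np.array(o['tcp_pos'])[:2]-[502.9,288.1]));print(d)
if d<2 and 180<o['tcp_pos'][2]<195 and np.abs(o['joint_vel']).max()<0.02: print(close_job())
```

```text
[-0.0011, -0.0018, 0.0043, 0.0005, -0.0001, -0.0019]
delta [-0.4 -0.2 -0.9] rot [ 0.05 -0.01 -0.17] yaw -0.17 F [-0.6  0.3 -2.6] gap 0.221 t 24.65
0.0014262174840319838
0.4195555873611581
the job is handed in; nothing more can be done
None
```

The job is done and handed in at about 24.7 s; `close_job` gives no verdict, so the results below are my own measurements.

- **Blade:** I pushed it into the gap until the lugs pushed back with about 10 N, then let go. Its handle top measured 138.2 mm (138 mm is fully home), and its position was within about 1 mm of the gap's centre. A later picture still showed it on the lugs.
- **Rod:** I lowered it through the bore, and it is still gripped and at rest.
    - The tool axis is about 0.4 mm from the measured bore axis, and tilt is about 0.1°.
    - The tip is at about 46.5 mm, roughly 2 cm below the collar and 40 mm above the foot plate.
    - No contact force showed while lowering, only the rod's weight.
- **Disagreement:** The top camera put the collar 2–3 mm lower in y than the wrist camera. I went with the wrist camera, because it also matched where the blade ended up. Its ring fit with the rod in the bore showed the two centred to about 0.5 mm.
- **Bystanders:** My path kept clear of them and no contact force showed, but I did not re-measure them at the end.

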